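Load the sample shaker

TASK

Get the laboratory shaker ready to run: swing its clear guard door wide open by the handle, then lock every steel sample jar on the bench into a socket of its own (lugs into the slots, push down against the spring, turn clockwise to the stop; any socket will do). When all jars are locked in, swing the guard door fully shut, and do not tip over any of the other glassware and containers on the bench.

Things in the scene. Friction and masses are not known exactly. Their poses are not given: they have to be found in the camera images.
- jar0: steel jar with black grip bar, 98 mm tall, 0.2 to 0.36 kg, upright; may be absent. Origin: centre of underside, z up. Spigot 48 mm dia., z 0 to 22 mm, with two lugs along the jar's x axis at its bottom: 68 mm over the tips, 10 mm wide, 6 mm high. Body 64 mm dia., z 22 to 70 mm. Grip bar along x too: 46 mm long, 12 mm wide, z 70 to 98 mm. Half a turn makes no difference.
- jar1: steel jar with black grip bar, 98 mm tall, 0.2 to 0.36 kg, upright; may be absent. Origin: centre of underside, z up. Spigot 48 mm dia., z 0 to 22 mm, with two lugs along the jar's x axis at its bottom: 68 mm over the tips, 10 mm wide, 6 mm high. Body 64 mm dia., z 22 to 70 mm. Grip bar along x too: 46 mm long, 12 mm wide, z 70 to 98 mm. Half a turn makes no difference.
- jar2: steel jar with black grip bar, 98 mm tall, 0.2 to 0.36 kg, upright; may be absent. Origin: centre of underside, z up. Spigot 48 mm dia., z 0 to 22 mm, with two lugs along the jar's x axis at its bottom: 68 mm over the tips, 10 mm wide, 6 mm high. Body 64 mm dia., z 22 to 70 mm. Grip bar along x too: 46 mm long, 12 mm wide, z 70 to 98 mm. Half a turn makes no difference.
- socket0: fixed bayonet ring, 88 mm across, 24 mm high, on the shaker's base. Origin: centre of underside, z up. Flange z 18 to 24 mm with a 53 mm hole and two slots along the socket's x axis, 15 mm wide, out to 39 mm from the axis; cavity floor z 6 mm. Slot directions differ between sockets. Locking: see joint socket0_pad.
- socket1: fixed bayonet ring, 88 mm across, 24 mm high, on the shaker's base. Origin: centre of underside, z up. Flange z 18 to 24 mm with a 53 mm hole and two slots along the socket's x axis, 15 mm wide, out to 39 mm from the axis; cavity floor z 6 mm. Slot directions differ between sockets. Locking: see joint socket0_pad.
- socket2: fixed bayonet ring, 88 mm across, 24 mm high, on the shaker's base. Origin: centre of underside, z up. Flange z 18 to 24 mm with a 53 mm hole and two slots along the socket's x axis, 15 mm wide, out to 39 mm from the axis; cavity floor z 6 mm. Slot directions differ between sockets. Locking: see joint socket0_pad.
- shaker: shaker housing, fixed to the bench, 300 mm (x) by 170 mm (y); its open front faces its -y. Origin: centre of its underside; z up. Base 40 mm high, on which the three sockets stand in a row along x. Low walls up to 155 mm above the bench at the back (+y) and at both ends (x); front and top are closed only by the guard door.
- door (a joint): guard door: rad, 0 shut, grows as it opens, stop at 1.7; wide open is over 1.2, shut under 0.05. Clear panel 292 mm wide, 42 to 165 mm up, with a clear roof (165 to 172 mm up, reaching 109 mm inwards) that swings with it. Vertical hinge at the shaker's front +x corner; opens anticlockwise from above, towards -y of the shaker. Friction 0.15 N m, stays put. Starts at 0 to 0.25.
- socket0_pad (a joint): sprung pad in socket0 (the others are alike), m pushed down, 0 to 0.009. It meets a jar's underside at z 15 mm above the socket origin: 4 N at first, 8.5 N when it is down at z 6 mm. Push the jar to z 7 to 11 mm, turn it clockwise seen from above about 1.05 rad to the stop (it cannot turn the other way); let go, and the pad lifts it to z 12 mm, lugs under the flange.
- handle (a point): grip point of the door handle: a vertical round steel bar, 14 mm diameter, 38 mm in front of the middle of the panel and 250 mm along the panel from the hinge axis, 88 to 188 mm above the bench (two 10 mm stays to the panel, at 100 and 140 mm). This point lies on the bar's axis, 168 mm above the bench; pinch the bar's top from above. Moves with the door.
- hinge (a point): point on the door's vertical hinge axis, 168 mm above the bench; fixed to the shaker.
- tub: round white plastic tub, 66 mm diameter, 66 mm tall, standing among the jars; not a jar, has no grip bar. Origin: centre of its underside.
- amber: amber glass bottle, 76 mm diameter, 170 mm tall. Origin: centre of its underside.
- wash: white plastic bottle, 66 mm diameter, 160 mm tall. Origin: centre of its underside.
- beaker: glass beaker, 72 mm diameter, 85 mm tall. Origin: centre of its underside.
- mortar: white ceramic bowl, 100 mm diameter, 60 mm tall. Origin: centre of its underside.
Things that resemble listed ones, but are neither listed nor needed, are in the scene too. What is shaped like the jar1 but green or orange is not meant.

How it is judged:
By the outcome, as a careful person would: the job done as asked, in the order asked, and still so for the second after the job is handed in, with the robot touching nothing.
Of jar0, jar1, jar2 only 2 to 3 are there at a start; the rules pass over those that are not, and their reading is None.
At some moment in a run one of jar0, jar1, jar2 may be knocked a few centimetres aside while the robot is not near it.
It also fails if it takes over 210 s, if anything falls off the work surface, if the arm or the gripper's body presses on something with over 40 N, if the wrist force passes 120 N, or if a joint passes its speed limit or range.

ROBOT

A 6-joint arm with a two-finger parallel gripper is mounted at the origin on the work surface. World frame = base frame: x ahead of the robot, y to its left, z up, the work surface at z = 0. Lengths are in m, angles in rad, forces in N, time in s.
With the tool pointing down it reaches from about 0.375 to 0.9 m from the base axis. Payload 3.1 kg.
Tool frame: the origin (TCP) lies between the finger pads; the fingertips stand 22 mm ahead of it and the grasp point (between the pads) lies 3 mm ahead of it; z points along the fingers, y is the direction in which the jaws open and shut (so a half turn about z gives the same grasp; the last joint's range is limited). The gripper opens to 87 mm and grips with 3 to 60 N. Pads are 19 mm wide; open, the fingers measure 117 mm over their backs; the gripper's body (75 mm by 190 mm) begins 51 mm behind the grasp point.
Start: joints at [1.153, 0.527, 1.433, -0, 1.181, -0.178], TCP at [0.148, 0.607, 0.245] pointing down, gripper open.
Joint ranges: [-3.08, 3.08], [-0.75, 2.2], [0.22, 2.44], [-1.43, 4.57], [0, 2.65], [-2.85, 2.85]. Speed limits (rad/s): [2.79, 2.79, 3.14, 3.14, 3.14, 3.14].

INTERFACE

Orientations are given as a unit quaternion [x, y, z, w].
In Python, from rig import get_obs, camera, get_calibration, hand_in, search_frame gives the robot as it stands.
- The arm moves only by the shell command python3 -m jog 'ROWS' [FORCE]. ROWS is JSON, a list of rows, each an object with "grip": the closure in counts, from 0 (fully open) to 255 (shut); "travel": the shift along the world's x, y, z in cm, a list of three; "twist": the turn about the world's z in degrees. A call has 1 to 8 rows; each row shifts and turns the commanded pose from where the row before left it; what a row does not reach is not made up. A row lasts 1/10 s, in which the tool goes at most 50 mm and 8.59 degrees, less where a joint would pass 70% of its speed; a pose out of reach is approached as far as the arm can. A call is refused whole if a number of a shift passes 5 or a number of a turn 8.59, either way. A call with a gripper value outside its range is refused whole. The fingers move at their own pace and stop on an object; FORCE is the grip in N (left out, the last holds). Time passes only in rows, so rows that do not move let the fingers close. It gives the time, the measured TCP pose, the force and the opening at its end, in the units of the state.
- get_obs(): the state, without advancing time (a new reading comes with each control period).
- camera(name): name is "scene" or "top" or "wrist"; returns the picture (420x560x3 uint8, red, green, blue); there is no depth.
- get_calibration(name): a dict with "fx", "fy", "cx", "cy" (pixels), "R" (3x3) and "t" (3): a world point X has camera coordinates R X + t; the wrist camera has in their place "T_tool_cam" (4x4, takes a point from camera to tool coordinates, whose origin is the TCP and whose axes are the flange's). Camera axes: x right, y down, z forward; pixel columns grow to the right and rows downward; lengths in m; the calibration is good to about 2 mm. A picture is of the moment at which its call begins: read the wrist's pose just before it. get_calibration takes no time and is no camera call.
- hand_in(): hands the job in, once; it reports no verdict.
Trained networks look in the newest picture that a camera, given by its name, has taken for a name from the list of things; names that differ only in an ending like _2 or _b are one class to them, and where a whole thing is asked for, a point or a joint stands for the part that bears it (a point fixed in the world has none). Each returns a list of dicts, best first, with "p" (0 to 1); they miss things now and then, are a little off and sometimes report something else, mostly with a low value. They report only what shows in the picture. A call takes as long as a camera call. They do not tell look-alikes from the thing itself.
- search_frame(target, camera): "at" ([x, y, z] in m, in world coordinates, good to about 4 mm: the middle of the surface that is visible of it).
The state is a dict: "time": time; "q": joint angles; "joint_velocities": joint speeds; "joint_torque": joint torques, N m; "position": TCP position; "tool_rot": TCP orientation; "ft_force": force on the tool from outside, world axes, zero at the start; "moment": the same for the moment, N m; "grip_width": finger opening in m.
Only numpy, scipy, OpenCV 4.12 (cv2) and the standard library are available. Lean on these libraries where they do the work, as an engineer would, in place of code of your own. Each camera call takes 0.05 s, during which the arm holds its last target. There are 200 camera calls.

## Working session

There is one attempt and no reset: what is moved stays moved. The work goes in short steps, Python scripts to look and compute and a shell command to move; the robot and the scene stay as the last step left them, time stands still between calls to the robot, and variables do not carry over. Pictures are saved under pics/ and viewed, about 12 in all and at most 16, crops included, and the job is handed in when it is done.

```bash
mkdir -p pics; ls
cat > h.py <<'E'
from rig import *
import numpy as np, cv2
from scipy.spatial.transform import Rotation as Ro
def cam(n):
    o=get_obs(); im=camera(n); c=get_calibration(n)
    K=np.array([[c["fx"],0,c["cx"]],[0,c["fy"],c["cy"]],[0,0,1]])
    if "T_tool_cam" in c:
        T=np.eye(4);T[:3,:3]=Ro.from_quat(o["tool_rot"]).as_matrix();T[:3,3]=o["position"]
        M=np.linalg.inv(T@np.array(c["T_tool_cam"]));R,t=M[:3,:3],M[:3,3]
    else: R,t=np.array(c["R"]),np.array(c["t"])
    return im,K,R,t
def proj(K,R,t,X):
    p=(np.atleast_2d(X)@R.T+t)@K.T; return p[:,:2]/p[:,2:]
def unproj(K,R,t,uv,z):
    d=R.T@np.linalg.inv(K)@np.array([uv[0],uv[1],1.]); o=-R.T@t
    return o+d*(z-o[2])/d[2]
def save(n,im): cv2.imwrite("pics/"+n+".png",im[:,:,::-1])
def st():
    o=get_obs(); R=Ro.from_quat(o["tool_rot"]).as_matrix()
    print("t",round(o["time"],2),"pos",np.round(o["position"],4),"yaw(y axis)",round(np.degrees(np.arctan2(R[1,1],R[0,1])),1),"q",np.round(o["q"],2),"F",np.round(o["ft_force"],1),"M",np.round(o["moment"],2),"w",round(o["grip_width"],4))
E
python3 - <<'E'
from h import *
st()
for n in("top","scene"):
    im,K,R,t=cam(n); save(n+"0",im)
    print(n,"cam at",np.round(-R.T@t,3))
    for k in("jar0","socket0","shaker","door","handle","tub","amber","wash","beaker","mortar"):
        print(k,[(np.round(d["at"],3).tolist(),round(d["p"],2)) for d in search_frame(k,n)])
E
```

```text
pics
t 0.0 pos [0.1475 0.6066 0.2436] yaw(y axis) 76.3 q [ 1.15  0.53  1.43 -0.    1.18 -0.18] F [ 0.7  0.5 -0.9] M [ 0.03  0.   -0.02] w 0.0871
top cam at [0.376 0.007 1.564]
jar0 [([0.195, -0.278, 0.07], 0.92), ([0.243, -0.395, 0.07], 0.78), ([0.431, -0.257, 0.074], 0.77), ([0.544, -0.285, 0.066], 0.71), ([0.436, -0.382, 0.069], 0.61)]
socket0 [([0.429, 0.248, 0.064], 0.72), ([0.522, 0.268, 0.065], 0.64), ([0.621, 0.284, 0.064], 0.52), ([0.528, 0.173, 0.17], 0.51)]
shaker [([0.528, 0.197, 0.169], 0.95), ([0.528, 0.175, 0.169], 0.71), ([0.427, 0.248, 0.064], 0.27)]
door [([0.528, 0.176, 0.17], 0.72)]
handle [([0.53, 0.176, 0.17], 0.7)]
tub [([0.552, -0.41, 0.071], 0.95)]
amber [([0.709, -0.287, 0.113], 0.74)]
wash [([0.522, 0.268, 0.064], 0.65), ([0.355, -0.408, 0.104], 0.56)]
beaker [([0.422, -0.093, 0.021], 0.64)]
mortar [([0.376, 0.441, 0.037], 0.65)]
scene cam at [1.115 0.59  1.169]
jar0 [([0.255, -0.385, 0.061], 0.85), ([0.443, -0.248, 0.068], 0.83), ([0.566, -0.278, 0.069], 0.82), ([0.198, -0.272, 0.059], 0.81), ([0.448, -0.37, 0.065], 0.73)]
socket0 [([0.434, 0.238, 0.064], 0.86), ([0.613, 0.254, 0.062], 0.76), ([0.543, 0.176, 0.17], 0.44)]
shaker [([0.562, 0.213, 0.157], 0.82)]
door [([0.544, 0.176, 0.17], 0.77), ([0.564, 0.213, 0.153], 0.52)]
handle [([0.544, 0.175, 0.173], 0.64)]
tub [([0.566, -0.403, 0.063], 0.86), ([0.445, -0.246, 0.072], 0.31)]
amber [([0.73, -0.277, 0.104], 0.82), ([0.445, -0.247, 0.07], 0.24)]
wash [([0.366, -0.406, 0.093], 0.91)]
beaker [([0.419, -0.089, 0.053], 0.86)]
mortar [([0.445, -0.248, 0.07], 0.73), ([0.359, 0.43, 0.041], 0.69)]
```

View pics/top0.png

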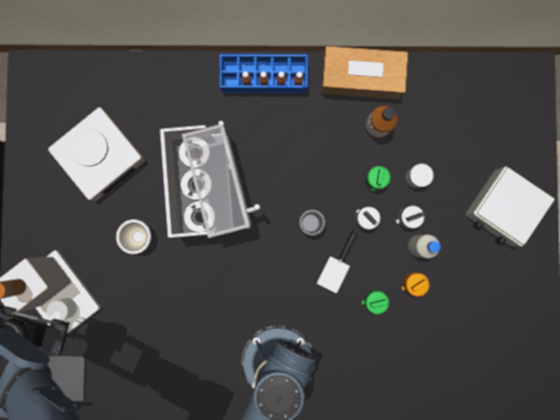

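View pics/scene0.png

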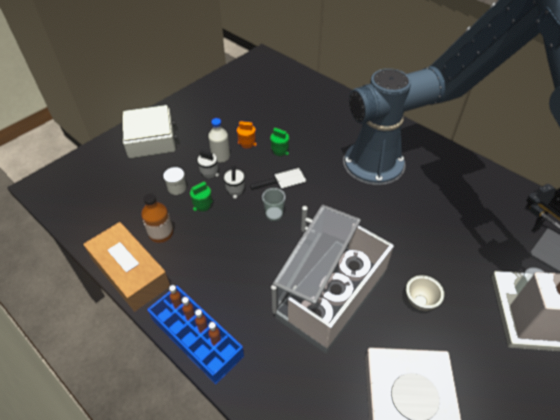

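The top view shows two steel jars at (368,217) and (412,216). The green jars at (378,177) and (376,302) and the orange one at (417,285) are decoys. The shaker is at about (205,180), with the hinge at top right (222,128) and the handle at (256,208), door slightly ajar. Next I'll zoom in on the shaker and jars.

Run:
```python
from h import *
im,K,R,t=cam("top")
a=cv2.resize(im[115:245,150:270],None,fx=4,fy=4,interpolation=cv2.INTER_CUBIC)
b=cv2.resize(im[160:240,340:440],(312,250),interpolation=cv2.INTER_CUBIC)
c=np.zeros((520,800,3),np.uint8);c[:,:480]=a;c[:250,485:797]=b
save("crop",c); np.savez("top.npz",K=K,R=R,t=t); print(K)
```

```text
[[513.49468565   0.         271.70620829]
 [  0.         513.49468565 208.44863637]
 [  0.           0.           1.        ]]
```

View pics/crop.png

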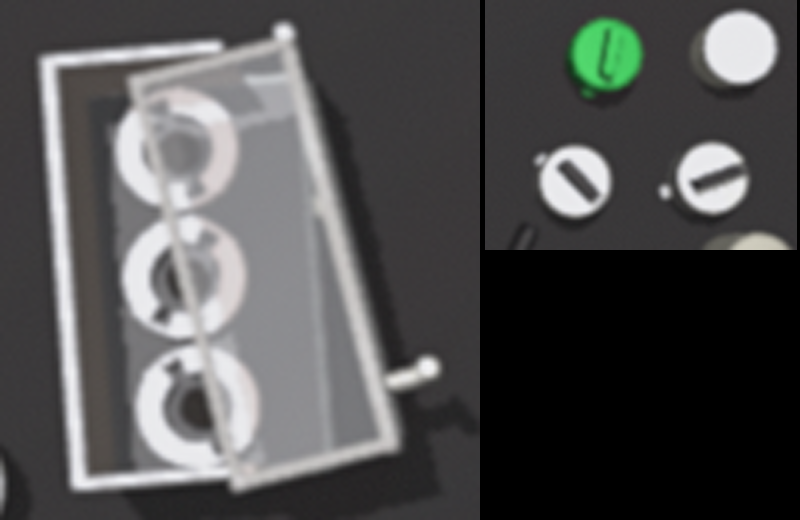

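Run:
```python
from h import *
d=np.load("top.npz");K,R,t=d["K"],d["R"],d["t"]
S=lambda x,y,z:unproj(K,R,t,(150+x/4-.375,115+y/4-.375),z)
J=lambda x,y,z:unproj(K,R,t,(340+(x-485)/3.12-.34,160+y/3.125-.34),z)
hi,ha=S(284,32,.175),S(428,365,.188)
b1,b2=S(44,60,.155),S(77,485,.155)
for n,v in dict(hinge=hi,handle=ha,back1=b1,back2=b2).items(): print(n,np.round(v,4))
e=b1-b2; ys=np.arctan2(e[1],e[0]); print("shaker len",np.linalg.norm(e),"yaw deg",np.degrees(ys))
r=ha-hi; rad=np.hypot(*r[:2]); print("rad",rad,"nom",np.hypot(.25,.038))
print("door",np.degrees(np.arctan2(r[1],r[0]))-(np.degrees(ys)+180+np.degrees(np.arctan2(.038,.25))))
for n,c,s in(("A",(178,148),(195,190)),("B",(185,276),(162,313)),("B'",(185,276),(210,238)),("C",(198,405),(174,366)),("C'",(198,405),(218,445))):
    C=S(*c,.064);D=S(*s,.064)-C;print(n,np.round(C,4),"slot ang",np.degrees(np.arctan2(D[1],D[0])),np.hypot(*D[:2]))
for n,c,p,q in(("j1",(578,181),(562,163),(597,200)),("j2",(714,178),(692,186),(745,168))):
    P,Q=J(*p,.098),J(*q,.098);print(n,np.round((P+Q)/2,4),"bodytop",np.round(J(*c,.07),4),"ang",np.degrees(np.arctan2(*(Q-P)[[1,0]])),np.linalg.norm(P-Q))
```

```text
hinge [0.6841 0.1627 0.175 ]
handle [0.4558 0.0617 0.188 ]
back1 [0.668  0.3315 0.155 ]
back2 [0.3737 0.3032 0.155 ]
shaker len 0.2957164784114918 yaw deg 5.485098428551923
rad 0.24960253361134857 nom 0.2528715088735779
door -350.24446321357624
A [0.622  0.2522 0.064 ] slot ang -157.2765438832894 0.033674937350617225
B [0.5273 0.2456 0.064 ] slot ang 148.93230092939703 0.03193918792031078
B' [0.5273 0.2456 0.064 ] slot ang -32.55273764800786 0.033399761382220464
C [0.4326 0.2347 0.064 ] slot ang 32.3530903527233 0.03369413563771788
C' [0.4326 0.2347 0.064 ] slot ang -152.6572628199372 0.032817294735290214
j1 [ 0.4294 -0.2582  0.098 ] bodytop [ 0.4309 -0.2619  0.07  ] ang -136.51086584250513 0.046242015144691596
j2 [ 0.4344 -0.3849  0.098 ] bodytop [ 0.4345 -0.3883  0.07  ] ang -70.90069643613154 0.05121025302074271
```

Measured so far: door about 0.17 rad open, handle at (0.456,0.062), shaker yaw about 5.5°, jars at (0.430,-0.260) and (0.434,-0.387). Moving to above the handle.

```bash
python3 -m jog '[{"grip":80,"travel":[2.4,-4.2,0],"twist":-7.6},{"grip":80,"travel":[2.4,-4.2,0],"twist":-7.6},{"grip":80,"travel":[2.4,-4.2,0],"twist":-7.6},{"grip":80,"travel":[2.4,-4.2,0],"twist":-7.6},{"grip":80,"travel":[2.4,-4.2,0],"twist":-7.6},{"grip":80,"travel":[2.4,-4.2,0],"twist":-7.6},{"grip":80,"travel":[2.4,-4.2,0],"twist":-7.6},{"grip":80,"travel":[2.4,-4.2,0],"twist":-7.6}]' 40; python3 -m jog '[{"grip":80,"travel":[2.4,-4.2,0],"twist":0},{"grip":80,"travel":[2.4,-4.2,0],"twist":0},{"grip":80,"travel":[2.4,-4.2,0],"twist":0},{"grip":80,"travel":[2.0,-4,0],"twist":0},{"grip":80,"travel":[0,0,0],"twist":0}]'
python3 - <<'E'
from h import *
st(); im,K,R,t=cam("wrist"); save("w1",im)
print(search_frame("handle","wrist")); print(np.round(proj(K,R,t,[[.4558,.0617,.188]]),0))
E
```

```text
time: 1.95
position: [0.3406, 0.2697, 0.2449]
tool_rot: [0.607, 0.795, 0.001, 0.0]
ft_force: [0.2, 0.7, -0.5]
grip_width: 0.0596
time: 2.45
position: [0.4357, 0.1009, 0.2451]
tool_rot: [0.608, 0.794, 0.001, 0.002]
ft_force: [-0.0, 1.1, 0.1]
grip_width: 0.06
t 2.45 pos [0.4357 0.1009 0.2451] yaw(y axis) 15.1 q [-0.02  0.29  1.86 -0.    0.99 -0.29] F [-0.   1.1  0.1] M [-0.05  0.04  0.01] w 0.06
[{'at': [0.4828, 0.1707, 0.1693], 'p': 0.8}]
[[295. 306.]]
```

View pics/w1.png

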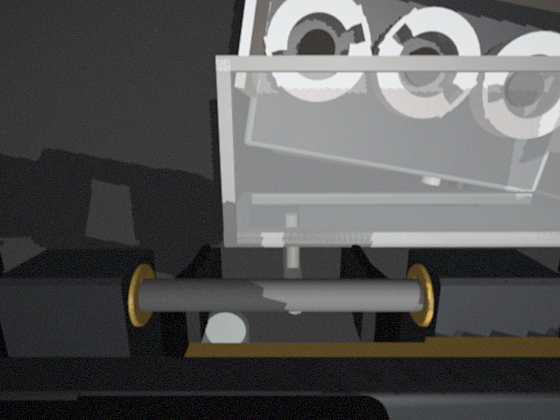

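The handle shows at (293,306), within 2 px of the prediction. Moving over it, descending and pinching.

```bash
python3 -m jog '[{"grip":80,"travel":[2.0,-3.9,0],"twist":0},{"grip":80,"travel":[0,0,-2.5],"twist":0},{"grip":80,"travel":[0,0,-2.5],"twist":0},{"grip":80,"travel":[0,0,-2.4],"twist":0},{"grip":255,"travel":[0,0,0],"twist":0},{"grip":255,"travel":[0,0,0],"twist":0},{"grip":255,"travel":[0,0,0],"twist":0},{"grip":255,"travel":[0,0,0],"twist":0}]' 40
python3 - <<'E'
from h import *
st()
p=get_obs()["position"][:2]; h=np.array([.6841,.1627]); r=p-h; print(np.linalg.norm(r),np.degrees(np.arctan2(r[1],r[0])))
h=h+ r*(1-.2529/np.linalg.norm(r))*1.0
r=p-h; prev=p
for k in range(1,16):
    a=np.radians(5*k); q=h+np.array([[np.cos(a),-np.sin(a)],[np.sin(a),np.cos(a)]])@r
    print(k,np.round((q-prev)*100,2),np.round(q,3)); prev=q
E
```

```text
time: 3.35
position: [0.4525, 0.0667, 0.1717]
tool_rot: [0.605, 0.796, 0.001, 0.001]
ft_force: [0.2, -0.5, 0.3]
grip_width: 0.0356
t 3.35 pos [0.4525 0.0667 0.1717] yaw(y axis) 15.6 q [-0.1   0.42  1.92  0.    0.8  -0.37] F [ 0.2 -0.5  0.3] M [-0.06 -0.02  0.03] w 0.0356
0.2507116267176021 -157.47737109245463
1 [ 0.93 -2.  ] [0.462 0.047]
2 [ 1.1  -1.91] [0.473 0.028]
3 [ 1.27 -1.81] [0.486 0.01 ]
4 [ 1.42 -1.69] [ 0.5   -0.007]
5 [ 1.56 -1.56] [ 0.515 -0.023]
6 [ 1.69 -1.42] [ 0.532 -0.037]
7 [ 1.81 -1.26] [ 0.55 -0.05]
8 [ 1.91 -1.1 ] [ 0.569 -0.061]
9 [ 2.   -0.93] [ 0.589 -0.07 ]
10 [ 2.07 -0.75] [ 0.61  -0.078]
11 [ 2.13 -0.57] [ 0.631 -0.083]
12 [ 2.17 -0.38] [ 0.653 -0.087]
13 [ 2.2  -0.19] [ 0.675 -0.089]
14 [2.21 0.  ] [ 0.697 -0.089]
15 [2.2  0.19] [ 0.719 -0.087]
```

```bash
python3 -m jog '[{"grip":255,"travel":[0.3,-0.5,0],"twist":0},{"grip":255,"travel":[0,0,0],"twist":0},{"grip":255,"travel":[0,0,0],"twist":0},{"grip":255,"travel":[0,0,0],"twist":0},{"grip":255,"travel":[0,0,0],"twist":0}]' 40; python3 -c "
from h import *
st()"
```

```text
time: 3.85
position: [0.4564, 0.0611, 0.1711]
tool_rot: [0.605, 0.796, 0.001, 0.001]
ft_force: [3.8, 1.1, 1.3]
grip_width: 0.0133
t 3.85 pos [0.4564 0.0611 0.1711] yaw(y axis) 15.5 q [-0.11  0.43  1.91  0.    0.8  -0.38] F [3.8 1.1 1.3] M [ 0.03 -0.44 -0.03] w 0.0133
```

Grip holds at 13 mm, so it is on the bar. Swinging the door open along the arc.

```bash
python3 -m jog '[{"grip":255,"travel":[0.93,-2.0,0],"twist":5},{"grip":255,"travel":[1.1,-1.91,0],"twist":5},{"grip":255,"travel":[1.27,-1.81,0],"twist":5},{"grip":255,"travel":[1.42,-1.69,0],"twist":5},{"grip":255,"travel":[1.56,-1.56,0],"twist":5},{"grip":255,"travel":[1.69,-1.42,0],"twist":5},{"grip":255,"travel":[1.81,-1.26,0],"twist":5},{"grip":255,"travel":[0,0,0],"twist":0}]'; python3 -c "
from h import *
st();p=get_obs()['position'][:2]-np.array([.684,.163]);print(np.linalg.norm(p),np.degrees(np.arctan2(p[1],p[0])))"
```

```text
time: 4.65
position: [0.5576, -0.0539, 0.1711]
tool_rot: [0.339, 0.941, 0.004, 0.003]
ft_force: [7.4, 10.4, 4.0]
grip_width: 0.013
t 4.65 pos [ 0.5576 -0.0539  0.1711] yaw(y axis) 50.4 q [-0.3   0.54  1.67  0.01  0.92 -1.18] F [ 7.4 10.4  4. ] M [ 1.6  -0.93  0.01] w 0.013
0.25101485769429377 -120.23183702381672
```

```bash
python3 -m jog '[{"grip":255,"travel":[2.0,-0.95,0],"twist":5},{"grip":255,"travel":[2.0,-0.8,0],"twist":5},{"grip":255,"travel":[2.07,-0.65,0],"twist":5},{"grip":255,"travel":[2.13,-0.47,0],"twist":5},{"grip":255,"travel":[2.17,-0.28,0],"twist":5},{"grip":255,"travel":[2.2,-0.09,0],"twist":5},{"grip":255,"travel":[2.2,0.1,0],"twist":5},{"grip":255,"travel":[0,0,0],"twist":0}]'; python3 -c "
from h import *
st();p=get_obs()['position'][:2]-np.array([.684,.163]);print(np.linalg.norm(p),np.degrees(np.arctan2(p[1],p[0])))"
```

```text
time: 5.45
position: [0.7031, -0.0891, 0.1711]
tool_rot: [0.038, 0.999, -0.002, 0.002]
ft_force: [0.3, -5.4, 3.7]
grip_width: 0.0129
t 5.45 pos [ 0.7031 -0.0891  0.1711] yaw(y axis) 85.6 q [-0.28  0.72  1.27 -0.    1.15 -1.77] F [ 0.3 -5.4  3.7] M [-0.67 -0.06 -0.04] w 0.0129
0.2528472561994572 -85.66359741374552
```

Door at about 1.40 rad. Releasing and lifting, and working out where to stand for a wrist view of the sockets.

```bash
python3 -m jog '[{"grip":80,"travel":[0,0,0],"twist":0},{"grip":80,"travel":[0,0,0],"twist":0},{"grip":80,"travel":[0,0,0],"twist":0},{"grip":60,"travel":[0,0,3],"twist":0},{"grip":60,"travel":[0,0,5],"twist":0},{"grip":60,"travel":[0,0,2],"twist":0}]'; python3 -c "
from h import *
st();c=get_calibration('wrist');print(np.round(np.array(c['T_tool_cam']),3),c['fx'],c['cx'],c['cy'])"
```

```text
time: 6.05
position: [0.7015, -0.0865, 0.2749]
tool_rot: [0.039, 0.999, -0.0, 0.003]
ft_force: [1.4, -0.7, 0.5]
grip_width: 0.053
t 6.05 pos [ 0.7015 -0.0865  0.2749] yaw(y axis) 85.5 q [-0.28  0.61  1.18  0.    1.35 -1.77] F [ 1.4 -0.7  0.5] M [ 0.04  0.02 -0.02] w 0.053
[[ 0.    -0.965 -0.261  0.072]
 [ 1.     0.001 -0.001  0.001]
 [ 0.001 -0.261  0.965 -0.14 ]
 [ 0.     0.     0.     1.   ]] 348.40776210009625 280.53715477000907 212.15229613705293
```

```bash
python3 -m jog '[{"grip":60,"travel":[-2.5,3.25,0],"twist":-8.2},{"grip":60,"travel":[-2.5,3.25,0],"twist":-8.2},{"grip":60,"travel":[-2.5,3.25,0],"twist":-8.2},{"grip":60,"travel":[-2.5,3.25,0],"twist":-8.2},{"grip":60,"travel":[-2.5,3.25,0],"twist":-8.2},{"grip":60,"travel":[-2.5,3.25,0],"twist":-8.2},{"grip":60,"travel":[-2.5,3.25,0],"twist":-8.2},{"grip":60,"travel":[-2.2,3.2,0],"twist":-8.2}]'; python3 -m jog '[{"grip":60,"travel":[0,0,0],"twist":0},{"grip":60,"travel":[0,0,0],"twist":0}]'>/dev/null
python3 - <<'E'
from h import *
st();im,K,R,t=cam("wrist");np.savez("ws.npz",K=K,R=R,t=t)
print(np.round(proj(K,R,t,[[.622,.2522,.064],[.5273,.2456,.064],[.4326,.2347,.064]])))
for d in search_frame("socket0","wrist"): print(np.round(d["at"],4),d["p"])
big=cv2.resize(im[0:280],(800,400),interpolation=cv2.INTER_CUBIC);save("ws",big)
E
```

```text
time: 6.85
position: [0.5006, 0.1742, 0.2702]
tool_rot: [0.577, 0.817, -0.001, -0.001]
ft_force: [-0.4, 0.8, -0.4]
grip_width: 0.0661
t 7.05 pos [0.5023 0.1735 0.2705] yaw(y axis) 20.1 q [ 0.12  0.37  1.64 -0.    1.14 -0.23] F [-0.6 -0.4  0.5] M [-0.13  0.06 -0.01] w 0.0664
[[422. 159.]
 [331. 131.]
 [234. 107.]]
[0.4317 0.234  0.0627] 0.77
[0.6252 0.2539 0.0676] 0.59
[0.5253 0.2441 0.0654] 0.56
```

View pics/ws.png

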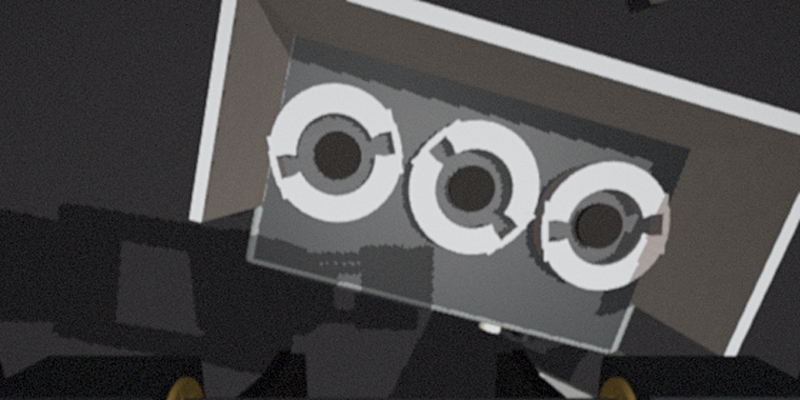

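Sockets C, B and A are clear at crop points (338,155), (470,188) and (602,228), with slots visible. I'll fit centre and slot angle by template matching on the rectified plane.

```bash
cat >> h.py <<'E'
def rect(im,K,R,t,c,z,half=.06,s=.0005):
    n=int(2*half/s)+1; g=np.arange(n)*s-half
    X,Y=np.meshgrid(c[0]+g,c[1]+g); P=np.stack([X.ravel(),Y.ravel(),np.full(n*n,z)],1)
    m=proj(K,R,t,P).astype(np.float32).reshape(n,n,2)
    return cv2.remap(im,m[...,0],m[...,1],cv2.INTER_LINEAR)
def fit(img,c,tmpl,half=.06,th=.047,s=.0005,angs=np.arange(-90,90,1.)):
    n=int(2*th/s)+1;g=np.arange(n)*s-th;X,Y=np.meshgrid(g,g);best=(-9,)
    G=cv2.GaussianBlur(img,(0,0),2).astype(np.float32)
    for a in angs:
        r=np.radians(a);T=tmpl(X*np.cos(r)+Y*np.sin(r),-X*np.sin(r)+Y*np.cos(r)).astype(np.float32)
        T=cv2.GaussianBlur(T,(0,0),2)
        _,v,_,l=cv2.minMaxLoc(cv2.matchTemplate(G,T,cv2.TM_CCOEFF_NORMED))
        if v>best[0]: best=(v,c[0]-half+l[0]*s+th,c[1]-half+l[1]*s+th,a)
    return np.round(best,4)
def socket_t(x,y):
    r=np.hypot(x,y);return ((r<.044)&(r>.0265)&~((abs(y)<.0075)&(r<.039)))*1.
E
python3 - <<'E'
from h import *
im,K,R,t=cam("wrist");g=im.min(2)
for c in((.622,.2522),(.5273,.2456),(.4326,.2347)):
    print(fit(rect(g,K,R,t,c,.064),c,socket_t))
E
```

```text
[ 0.9334  0.623   0.2522 23.    ]
[  0.9371   0.5283   0.2451 -29.    ]
[ 0.9416  0.4331  0.2342 32.    ]
```

```bash
python3 -m jog '[{"grip":60,"travel":[-1,-4.8,0],"twist":-8.2},{"grip":60,"travel":[-1,-4.8,0],"twist":-8.2},{"grip":60,"travel":[-1,-4.8,0],"twist":-8.2},{"grip":60,"travel":[-1,-4.8,0],"twist":-8.2},{"grip":60,"travel":[-1,-4.8,0],"twist":-8.2},{"grip":60,"travel":[-1,-4.8,0],"twist":-8.2},{"grip":60,"travel":[-1,-4.8,0],"twist":-8.2},{"grip":60,"travel":[-1,-4.8,0],"twist":-8.2}]'; python3 -m jog '[{"grip":60,"travel":[-2,-4.6,0],"twist":0},{"grip":60,"travel":[-2.0,-4.5,0],"twist":0},{"grip":60,"travel":[0,0,0],"twist":0}]'>/dev/null
cat >> h.py <<'E'
def jar_t(x,y):  # bright body top disc seen at bar height is off: only bar matters
    return 1.-((abs(x)<.023)&(abs(y)<.006))
E
python3 - <<'E'
from h import *
st();im,K,R,t=cam("wrist");g=im.max(2);save("wj1",im)
for d in search_frame("jar0","wrist"): print(np.round(d["at"],4),round(d["p"],2))
for c in((.43,-.26),(.4344,-.385)):
    print(fit(rect(g,K,R,t,c,.098),c,jar_t,th=.027), np.round(proj(K,R,t,[[*c,.098]])))
E
```

```text
time: 8.0
position: [0.4225, -0.2145, 0.2706]
tool_rot: [0.928, 0.374, 0.0, 0.0]
ft_force: [0.7, 0.1, 0.6]
grip_width: 0.0666
t 8.3 pos [ 0.3814 -0.3096  0.2707] yaw(y axis) -46.2 q [-0.91  0.31  1.73 -0.    1.1  -0.1 ] F [-0.4  0.5  1.1] M [-0.06 -0.   -0.04] w 0.0665
[ 0.2515 -0.3892  0.0694] 0.85
[ 0.2177 -0.2763  0.0419] 0.68
[ 0.437  -0.2628  0.0698] 0.67
[ 0.5429 -0.2903  0.0662] 0.58
[ 0.4332 -0.3801  0.0718] 0.56
[ 0.5379  0.433  -0.2605 45.    ] [[278. 120.]]
[  0.614    0.4359  -0.3805 -70.    ] [[378. 212.]]
```

View pics/wj1.png

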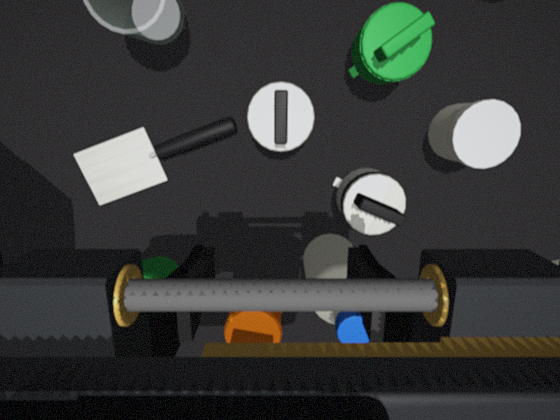

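Jar1's bar is at about (281,117) and vertical in the image; the fit gives (0.433,-0.2605) at 45°, matching the jaw yaw. Jar2 is at (375,205). Descending on jar1.

```bash
python3 -m jog '[{"grip":110,"travel":[2.6,2.45,-1],"twist":0},{"grip":110,"travel":[2.56,2.45,-3],"twist":0},{"grip":110,"travel":[0,0,-4],"twist":0},{"grip":110,"travel":[0,0,-4],"twist":0},{"grip":110,"travel":[0,0,-2],"twist":0},{"grip":110,"travel":[0,0,0],"twist":0}]' 30; python3 -c "
from h import *
st()"
```

```text
time: 9.0
position: [0.4336, -0.25, 0.1279]
tool_rot: [0.926, 0.378, -0.002, -0.004]
ft_force: [-0.6, 0.2, 0.6]
grip_width: 0.0496
t 9.0 pos [ 0.4336 -0.25    0.1279] yaw(y axis) -45.6 q [-0.75  0.55  1.84  0.    0.76  0.05] F [-0.6  0.2  0.6] M [-0.1   0.13  0.04] w 0.0496
```

```bash
python3 -m jog '[{"grip":110,"travel":[0,0,0],"twist":0},{"grip":110,"travel":[0,0,0],"twist":0}]' 30
python3 - <<'E'
from h import *
st();im,K,R,t=cam("wrist");save("wj2",im)
print(proj(K,R,t,[[.433,-.2605,.098]]))
E
```

```text
time: 9.2
position: [0.4359, -0.2532, 0.1319]
tool_rot: [0.926, 0.378, 0.001, 0.001]
ft_force: [0.6, 0.5, 0.1]
grip_width: 0.0497
t 9.2 pos [ 0.4359 -0.2532  0.1319] yaw(y axis) -45.6 q [-0.75  0.54  1.84  0.    0.76  0.05] F [0.6 0.5 0.1] M [-0.1   0.09  0.01] w 0.0497
[[286.98766639 268.94569232]]
```

View pics/wj2.png

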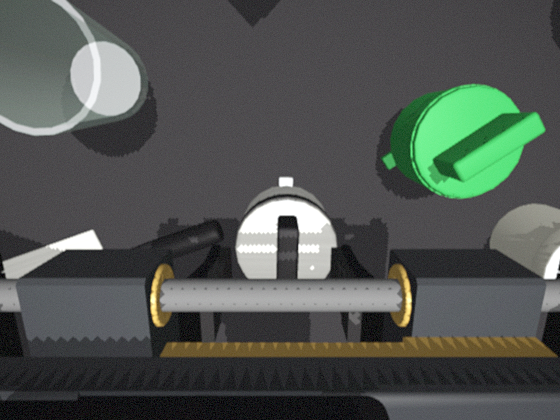

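The bar is at column 287 where predicted. Shift (-0.3,-0.7) cm and descend.

```bash
python3 -m jog '[{"grip":110,"travel":[-0.3,-0.73,0],"twist":0},{"grip":110,"travel":[0,0,-1.8],"twist":0},{"grip":110,"travel":[0,0,-1.6],"twist":0},{"grip":110,"travel":[0,0,0],"twist":0},{"grip":110,"travel":[0,0,0],"twist":0}]' 30; python3 -c "
from h import *
st()"
```

```text
time: 9.75
position: [0.432, -0.2609, 0.0971]
tool_rot: [0.926, 0.377, 0.0, 0.0]
ft_force: [0.1, -0.2, 1.2]
grip_width: 0.0496
t 9.75 pos [ 0.432  -0.2609  0.0971] yaw(y axis) -45.7 q [-0.77  0.61  1.86 -0.    0.68  0.03] F [ 0.1 -0.2  1.2] M [-0.12  0.08 -0.02] w 0.0496
```

```bash
python3 -m jog '[{"grip":255,"travel":[0,0,0],"twist":0},{"grip":255,"travel":[0,0,0],"twist":0},{"grip":255,"travel":[0,0,0],"twist":0},{"grip":255,"travel":[0,0,0],"twist":0},{"grip":255,"travel":[0,0,0],"twist":0},{"grip":255,"travel":[0,0,0],"twist":0}]' 45; python3 -m jog '[{"grip":255,"travel":[0,0,2],"twist":0},{"grip":255,"travel":[0,0,4],"twist":0},{"grip":255,"travel":[0,0,4],"twist":0},{"grip":255,"travel":[0,0,4],"twist":0},{"grip":255,"travel":[0,0,0],"twist":0},{"grip":255,"travel":[0,0,0],"twist":0}]';  python3 - <<'E'
from h import *
st();im,K,R,t=cam("wrist");save("wj3",im[180:400,100:460])
E
```

```text
time: 10.35
position: [0.4321, -0.2604, 0.0966]
tool_rot: [0.926, 0.377, 0.0, 0.0]
ft_force: [-0.9, -0.4, -2.6]
grip_width: 0.0114
time: 10.95
position: [0.4318, -0.2601, 0.2368]
tool_rot: [0.926, 0.377, 0.0, 0.0]
ft_force: [-0.9, -0.1, -2.9]
grip_width: 0.0119
t 10.95 pos [ 0.4318 -0.2601  0.2368] yaw(y axis) -45.7 q [-0.76  0.38  1.74 -0.    1.02  0.03] F [-0.9 -0.1 -2.9] M [-0.05  0.09  0.02] w 0.0119
```

View pics/wj3.png

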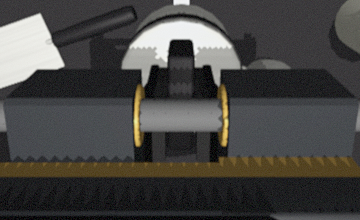

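Run:
```python
from h import *
c=get_calibration("wrist");K=np.array([[c["fx"],0,c["cx"]],[0,c["fy"],c["cy"]],[0,0,1]]);M=np.linalg.inv(np.array(c["T_tool_cam"]))
print(np.round(proj(K,M[:3,:3],M[:3,3],[[.032,0,.027],[.032,0,.075],[.034,0,.092],[.034,0,.097],[.024,0,.075],[.023,0,-.001]])-[100,180],1))
im=cv2.imread("pics/wj3.png").max(2); print(im[0:60,181])
im2=camera("wrist").max(2); print(im2[150:200,281])
```

```text
[[181.5  21.3]
 [181.2   3.4]
 [181.2  -4.2]
 [181.2  -5.4]
 [181.2  15.9]
 [181.6  57.6]]
[241 242 241 221 150 102 105 109 111 107 114 119 109  75  38   0  35  66
 104 131 170 215 241 243 242 241 243 241 241 240 241 242 242 240 240 240
 243 241 224 145  39  12  14  27  20  18  27  21  21  24  30  26  22  27
  19  20  35  47  57  56]
[ 55  63  57  59  61  56  68  59  56  58  62  60  59  57  63  62  57  61
  56  56  59  54  60  75 134 201 234 236 235 236 235 235 235 216 146 102
 101 105 101 107 106 102  87  60  32  20  31  59 101 129]
```

Jar held; body and lug edges in the image match a centred grip to within 1 mm. Carrying it to socket C (0.4331,0.2342; slot 32° → jaw yaw -58°).

```bash
python3 -m jog '[{"grip":255,"travel":[0,3,0],"twist":0},{"grip":255,"travel":[0,4.6,0],"twist":-3},{"grip":255,"travel":[0,4.7,0],"twist":-3},{"grip":255,"travel":[0,4.7,0],"twist":-3},{"grip":255,"travel":[0,4.7,0],"twist":-3},{"grip":255,"travel":[0,4.7,0],"twist":0},{"grip":255,"travel":[0,4.7,0],"twist":0},{"grip":255,"travel":[0,4.7,0],"twist":0}]';python3 -m jog '[{"grip":255,"travel":[0,4.7,0],"twist":0},{"grip":255,"travel":[0,4.5,0],"twist":0},{"grip":255,"travel":[0,3.5,0],"twist":0},{"grip":255,"travel":[0,0.8,0],"twist":0},{"grip":255,"travel":[0,0,0],"twist":0},{"grip":255,"travel":[0,0,0],"twist":0}]'; python3 -c "
from h import *
st();p=get_obs()['position'];print((np.array([.4331,.2342,.162])-p)*100)"
```

```text
time: 11.85
position: [0.4303, 0.0995, 0.2346]
tool_rot: [0.961, 0.278, -0.002, -0.001]
ft_force: [1.2, 0.3, -2.9]
grip_width: 0.0118
time: 12.45
position: [0.4311, 0.2317, 0.2352]
tool_rot: [0.961, 0.278, -0.002, 0.0]
ft_force: [1.1, -0.4, -2.3]
grip_width: 0.0117
t 12.45 pos [0.4311 0.2317 0.2352] yaw(y axis) -57.7 q [ 0.26  0.36  1.77 -0.    1.01  1.27] F [ 1.1 -0.4 -2.3] M [-0.09  0.17 -0.02] w 0.0117
[ 0.20387034  0.25215566 -7.32486979]
```

```bash
python3 -m jog '[{"grip":255,"travel":[0.2,0.25,-2],"twist":0},{"grip":255,"travel":[0,0,-2.5],"twist":0},{"grip":255,"travel":[0,0,-2.0],"twist":0},{"grip":255,"travel":[0,0,0],"twist":0},{"grip":255,"travel":[0,0,0],"twist":0}]'
python3 - <<'E'
from h import *
st();p=get_obs()['position'];print((np.array([.4331,.2342,.147])-p)*100)
im,K,R,t=cam("wrist");save("wi",im[120:400,80:480])
E
```

```text
time: 12.95
position: [0.4341, 0.234, 0.1714]
tool_rot: [0.961, 0.277, -0.001, 0.0]
ft_force: [0.6, -0.1, -3.2]
grip_width: 0.0113
t 12.95 pos [0.4341 0.234  0.1714] yaw(y axis) -57.8 q [ 0.27  0.46  1.83 -0.    0.85  1.28] F [ 0.6 -0.1 -3.2] M [-0.13  0.1  -0.01] w 0.0113
[-0.09708985  0.0239314  -2.44163128]
```

View pics/wi.png

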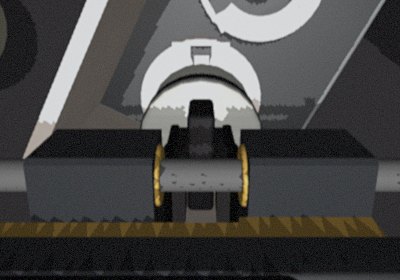

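The slot at (201,55) in the crop lines up with the bar axis at column 201. Descending in small steps with a force check.

```bash
python3 -m jog '[{"grip":255,"travel":[-0.08,0,-0.6],"twist":0},{"grip":255,"travel":[0,0,-0.4],"twist":0},{"grip":255,"travel":[0,0,-0.3],"twist":0},{"grip":255,"travel":[0,0,0],"twist":0},{"grip":255,"travel":[0,0,0],"twist":0}]' 55; python3 -m jog '[{"grip":255,"travel":[0,0,-0.3],"twist":0},{"grip":255,"travel":[0,0,-0.3],"twist":0},{"grip":255,"travel":[0,0,0],"twist":0},{"grip":255,"travel":[0,0,0],"twist":0}]';python3 -c "
from h import *
st()"
```

```text
time: 13.5
position: [0.4332, 0.2353, 0.1586]
tool_rot: [0.96, 0.278, 0.0, 0.0]
ft_force: [-0.4, 0.4, -1.9]
grip_width: 0.0116
time: 13.9
position: [0.433, 0.2352, 0.1524]
tool_rot: [0.96, 0.278, -0.0, -0.0]
ft_force: [0.3, 0.1, -1.8]
grip_width: 0.0116
t 13.9 pos [0.433  0.2352 0.1524] yaw(y axis) -57.7 q [0.27 0.5  1.85 0.   0.8  1.28] F [ 0.3  0.1 -1.8] M [-0.1   0.07 -0.01] w 0.0116
```

In the slot with no side force. Pressing to z≈9 mm in the socket.

```bash
python3 -m jog '[{"grip":255,"travel":[0,-0.05,-0.3],"twist":0},{"grip":255,"travel":[0,0,-0.35],"twist":0},{"grip":255,"travel":[0,0,0],"twist":0},{"grip":255,"travel":[0,0,0],"twist":0}]';python3 -c "
from h import *
st()"
```

```text
time: 14.3
position: [0.4335, 0.2349, 0.1464]
tool_rot: [0.961, 0.278, 0.001, -0.0]
ft_force: [-0.3, 0.9, 3.5]
grip_width: 0.0118
t 14.3 pos [0.4335 0.2349 0.1464] yaw(y axis) -57.7 q [0.27 0.51 1.85 0.   0.78 1.28] F [-0.3  0.9  3.5] M [0.19 0.29 0.08] w 0.0118
```

```bash
python3 -m jog '[{"grip":255,"travel":[0,0,-0.05],"twist":-5},{"grip":255,"travel":[0,0,0],"twist":-6},{"grip":255,"travel":[0,0,0],"twist":-6},{"grip":255,"travel":[0,0,0],"twist":-6},{"grip":255,"travel":[0,0,0],"twist":-6},{"grip":255,"travel":[0,0,0],"twist":-6},{"grip":255,"travel":[0,0,0],"twist":-6},{"grip":255,"travel":[0,0,0],"twist":0}]';python3 -c "
from h import *
st()"
```

```text
time: 15.1
position: [0.4335, 0.2346, 0.1459]
tool_rot: [0.997, -0.076, 0.0, -0.0]
ft_force: [-0.2, -0.5, 4.3]
grip_width: 0.0115
t 15.1 pos [0.4335 0.2346 0.1459] yaw(y axis) -98.7 q [ 0.27  0.51  1.85 -0.    0.78  1.99] F [-0.2 -0.5  4.3] M [0.01 0.22 0.02] w 0.0115
```

```bash
python3 -m jog '[{"grip":255,"travel":[0,0,0],"twist":-5},{"grip":255,"travel":[0,0,0],"twist":-5},{"grip":255,"travel":[0,0,0],"twist":-5},{"grip":255,"travel":[0,0,0],"twist":-3},{"grip":255,"travel":[0,0,0],"twist":-3},{"grip":255,"travel":[0,0,0],"twist":0},{"grip":255,"travel":[0,0,0],"twist":0}]';python3 -c "
from h import *
st()"
```

```text
time: 15.8
position: [0.4332, 0.2344, 0.1458]
tool_rot: [0.967, -0.254, 0.0, 0.0]
ft_force: [-0.5, -1.4, 5.3]
grip_width: 0.0119
t 15.8 pos [0.4332 0.2344 0.1458] yaw(y axis) -119.5 q [ 0.27  0.51  1.85 -0.    0.78  2.35] F [-0.5 -1.4  5.3] M [-0.19  0.34  0.13] w 0.0119
```

```bash
python3 -m jog '[{"grip":255,"travel":[0,0,0],"twist":-2},{"grip":255,"travel":[0,0,0],"twist":-2},{"grip":255,"travel":[0,0,0],"twist":0},{"grip":255,"travel":[0,0,0],"twist":0}]';python3 -c "
from h import *
st()"
```

```text
time: 16.2
position: [0.4332, 0.2343, 0.1458]
tool_rot: [0.958, -0.285, 0.001, 0.001]
ft_force: [-0.6, -0.0, 5.1]
grip_width: 0.0115
t 16.2 pos [0.4332 0.2343 0.1458] yaw(y axis) -123.2 q [ 0.27  0.51  1.85 -0.    0.78  2.42] F [-0.6 -0.   5.1] M [-0.09  0.33  1.07] w 0.0115
```

Mz climbs to 1.07 N m, so it is at the stop. Releasing and lifting, then on to jar2.

```bash
python3 -m jog '[{"grip":255,"travel":[0,0,0.2],"twist":2},{"grip":110,"travel":[0,0,0],"twist":0},{"grip":110,"travel":[0,0,0],"twist":0},{"grip":110,"travel":[0,0,0],"twist":0},{"grip":110,"travel":[0,0,3],"twist":0},{"grip":110,"travel":[0,0,4],"twist":0},{"grip":110,"travel":[0,0,4],"twist":0},{"grip":110,"travel":[0,0,0],"twist":0}]';python3 - <<'E'
from h import *
st();im,K,R,t=cam("wrist");save("wl",im[:300])
im,K,R,t=cam("top");c=(.4344,-.385);g=im.max(2)
print(fit(rect(g,K,R,t,c,.098,half=.08),c,jar_t,half=.08,th=.027))
for d in search_frame("jar0","top"): print(np.round(d["at"],4),round(d["p"],2))
E
```

```text
time: 17.0
position: [0.4366, 0.2358, 0.2626]
tool_rot: [0.962, -0.273, 0.005, -0.003]
ft_force: [1.1, -0.1, 0.5]
grip_width: 0.0485
t 17.0 pos [0.4366 0.2358 0.2626] yaw(y axis) -121.7 q [0.27 0.33 1.74 0.   1.07 2.39] F [ 1.1 -0.1  0.5] M [0.02 0.08 0.04] w 0.0485
[  0.7291   0.4329  -0.381  -70.    ]
[ 0.4378 -0.3828  0.0671] 0.96
[ 0.2458 -0.394   0.0694] 0.84
[ 0.192  -0.2774  0.0689] 0.69
[ 0.5461 -0.288   0.0662] 0.63
```

View pics/wl.png

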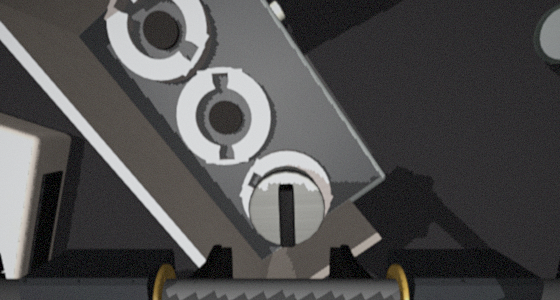

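Jar1 stays locked with its bar aligned with the tool and its lug turned away from the slot at (258,180). Jar2's bar direction would put the long gripper body over the wash bottle, about 83 mm away. So I'll grip jar2 by its body (jaws perpendicular to the wash direction), move it to the free spot, then re-grasp the bar.

```bash
python3 -m jog '[{"grip":0,"travel":[0,-4.6,0],"twist":6.5},{"grip":0,"travel":[0,-4.8,0],"twist":6.5},{"grip":0,"travel":[0,-4.8,0],"twist":6.5},{"grip":0,"travel":[0,-4.8,0],"twist":6.5},{"grip":0,"travel":[0,-4.8,0],"twist":6.5},{"grip":0,"travel":[0,-4.8,0],"twist":6.5},{"grip":0,"travel":[0,-4.8,0],"twist":6.5},{"grip":0,"travel":[0,-4.8,0],"twist":6.2}]';python3 -m jog '[{"grip":0,"travel":[0,-4.8,0],"twist":0},{"grip":0,"travel":[-0.6,-4.8,0],"twist":0},{"grip":0,"travel":[-2,-4,0],"twist":0},{"grip":0,"travel":[-2,-4,0],"twist":0},{"grip":0,"travel":[-2,-4,0],"twist":0},{"grip":0,"travel":[0,-4,0],"twist":0},{"grip":0,"travel":[0,0,0],"twist":0},{"grip":0,"travel":[0,0,0],"twist":0}]'
python3 - <<'E'
from h import *
st();d=np.load("top.npz");print("cap",unproj(d["K"],d["R"],d["t"],(433,247),.158))
im,K,R,t=cam("wrist");save("wk",im);np.savez("wk.npz",K=K,R=R,t=t);c=(.4344,-.381);g=im.max(2)
print(fit(rect(g,K,R,t,c,.098),c,jar_t,th=.027),proj(K,R,t,[[*c,.098],[*c,.07]]))
for n in("jar0","wash"):
  for d in search_frame(n,"wrist"): print(n,np.round(d["at"],4),round(d["p"],2))
E
```

```text
time: 17.95
position: [0.4319, -0.1449, 0.2558]
tool_rot: [0.985, 0.171, -0.001, -0.002]
ft_force: [0.3, 0.5, 0.6]
grip_width: 0.0865
time: 18.75
position: [0.3663, -0.3993, 0.2554]
tool_rot: [0.986, 0.168, -0.001, -0.002]
ft_force: [0.3, 0.1, 0.0]
grip_width: 0.0869
t 18.75 pos [ 0.3663 -0.3993  0.2554] yaw(y axis) -70.6 q [-1.03  0.4   1.63  0.    1.12  0.2 ] F [0.3 0.1 0. ] M [-0.01  0.16 -0.01] w 0.0869
cap [ 0.34867932 -0.41849256  0.158     ]
[  0.5335   0.4364  -0.388  -69.    ] [[288.48394721 118.87874512]
 [287.92736457 118.72144295]]
jar0 [ 0.4377 -0.3854  0.0702] 0.9
jar0 [ 0.2529 -0.3949  0.0661] 0.82
jar0 [ 0.2173 -0.2778  0.0321] 0.54
jar0 [ 0.5212 -0.2864  0.0026] 0.49
jar0 [ 0.4232 -0.1258  0.0361] 0.26
wash [ 0.3637 -0.4148  0.1165] 0.87
```

View pics/wk.png

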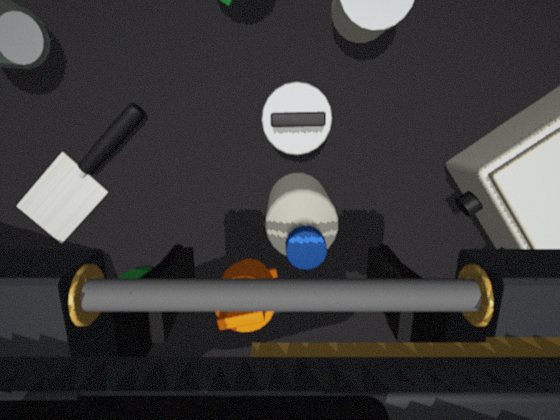

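Jar2's disc is at (297,117), its bar at (298,119), and the wash cap at (306,246).

Run:
```python
from h import *
d=np.load("wk.npz");a=(d["K"],d["R"],d["t"])
B=unproj(*a,(297,118),.07);b=unproj(*a,(298,119),.098);w=unproj(*a,(306,240),.16);ws=unproj(*a,(301,190),.0)
print(B,b,w,ws)
j=(B+b)/2;v=(w-j)[:2];print("dist",np.linalg.norm(v),np.degrees(np.arctan2(v[1],v[0])))
print("move cm",(j-get_obs()["position"])*100)
```

```text
[ 0.43770531 -0.38848975  0.07      ] [ 0.43691333 -0.38841973  0.098     ] [ 0.35981916 -0.41990802  0.16      ] [ 0.36467853 -0.42326689  0.        ]
dist 0.08363034462408139 -157.90775383975983
move cm [  7.01561206   0.91766127 -17.24583146]
```

```bash
python3 -m jog '[{"grip":0,"travel":[3.5,0.5,0],"twist":0},{"grip":0,"travel":[3.5,0.5,0],"twist":0},{"grip":0,"travel":[0,0,-4],"twist":0},{"grip":0,"travel":[0,0,-4],"twist":0},{"grip":0,"travel":[0,0,-3],"twist":0},{"grip":0,"travel":[0,0,0],"twist":0},{"grip":0,"travel":[0,0,0],"twist":0},{"grip":0,"travel":[0,0,0],"twist":0}]' 25; python3 -c "
from h import *
st();print((np.array([.4373,-.3885,.059])-get_obs()['position'])*100)"
```

```text
time: 19.7
position: [0.4384, -0.3902, 0.1495]
tool_rot: [0.985, 0.17, 0.001, 0.002]
ft_force: [0.2, -0.9, -0.0]
grip_width: 0.0867
t 19.7 pos [ 0.4384 -0.3902  0.1495] yaw(y axis) -70.4 q [-0.92  0.6   1.62  0.    0.92  0.31] F [ 0.2 -0.9 -0. ] M [-0.1   0.12 -0.01] w 0.0867
[-0.10973049  0.1661296  -9.04526271]
```

```bash
python3 -m jog '[{"grip":0,"travel":[-0.1,0.16,-1],"twist":0},{"grip":0,"travel":[0,0,-2.5],"twist":0},{"grip":0,"travel":[0,0,-2.5],"twist":0},{"grip":0,"travel":[0,0,-2],"twist":0},{"grip":0,"travel":[0,0,-0.8],"twist":0},{"grip":0,"travel":[0,0,0],"twist":0}]' 25; python3 -c "
from h import *
st()"; python3 -m jog '[{"grip":255,"travel":[0,0,0],"twist":0},{"grip":255,"travel":[0,0,0],"twist":0},{"grip":255,"travel":[0,0,0],"twist":0},{"grip":255,"travel":[0,0,0],"twist":0},{"grip":255,"travel":[0,0,0],"twist":0}]' 30;python3 -c "
from h import *
st()"
```

```text
time: 20.3
position: [0.436, -0.3877, 0.059]
tool_rot: [0.986, 0.169, -0.0, -0.001]
ft_force: [0.9, 0.3, -0.1]
grip_width: 0.0871
t 20.3 pos [ 0.436  -0.3877  0.059 ] yaw(y axis) -70.5 q [-0.92  0.74  1.67 -0.    0.74  0.31] F [ 0.9  0.3 -0.1] M [-0.05  0.15  0.02] w 0.0871
time: 20.8
position: [0.4368, -0.3885, 0.0604]
tool_rot: [0.986, 0.17, 0.0, 0.001]
ft_force: [-0.4, 0.9, 4.6]
grip_width: 0.0635
t 20.8 pos [ 0.4368 -0.3885  0.0604] yaw(y axis) -70.5 q [-0.92  0.73  1.67 -0.    0.74  0.31] F [-0.4  0.9  4.6] M [-0.09  0.16  0.02] w 0.0635
```

```bash
python3 -m jog '[{"grip":255,"travel":[0,0,1.5],"twist":0},{"grip":255,"travel":[0,0,1.5],"twist":0},{"grip":255,"travel":[0.4,3.4,0],"twist":0},{"grip":255,"travel":[0.4,3.4,0],"twist":0},{"grip":255,"travel":[0.4,3.4,0],"twist":0},{"grip":255,"travel":[0,0,0],"twist":0},{"grip":255,"travel":[0,0,0],"twist":0}]' 30;python3 -m jog '[{"grip":255,"travel":[0,0,-1.3],"twist":0},{"grip":255,"travel":[0,0,-1.0],"twist":0},{"grip":255,"travel":[0,0,-0.5],"twist":0},{"grip":255,"travel":[0,0,0],"twist":0},{"grip":255,"travel":[0,0,0],"twist":0}]';python3 -c "
from h import *
st()"
```

```text
time: 21.5
position: [0.4486, -0.2853, 0.09]
tool_rot: [0.985, 0.17, 0.0, 0.0]
ft_force: [0.2, 0.3, -2.1]
grip_width: 0.0638
time: 22.0
position: [0.4481, -0.2864, 0.0609]
tool_rot: [0.986, 0.169, -0.0, -0.0]
ft_force: [-0.5, 0.2, -2.5]
grip_width: 0.0632
t 22.0 pos [ 0.4481 -0.2864  0.0609] yaw(y axis) -70.5 q [-0.78  0.69  1.8   0.    0.65  0.45] F [-0.5  0.2 -2.5] M [-0.03  0.12  0.01] w 0.0632
```

```bash
python3 -m jog '[{"grip":255,"travel":[0,0,-0.1],"twist":0},{"grip":255,"travel":[0,0,-0.1],"twist":0},{"grip":0,"travel":[0,0,0],"twist":0},{"grip":0,"travel":[0,0,0],"twist":0},{"grip":0,"travel":[0,0,0],"twist":0},{"grip":0,"travel":[0,0,0],"twist":0}]';python3 -m jog '[{"grip":0,"travel":[0,0,4],"twist":0},{"grip":0,"travel":[0,0,5],"twist":0},{"grip":0,"travel":[-2.2,-0.8,4],"twist":0},{"grip":100,"travel":[-2.2,-0.8,4],"twist":0},{"grip":100,"travel":[-2.2,-0.8,2],"twist":0},{"grip":100,"travel":[0,0,0],"twist":0},{"grip":100,"travel":[0,0,0],"twist":0}]'
python3 - <<'E'
from h import *
st();im,K,R,t=cam("wrist");c=(.4485,-.2864);g=im.max(2);save("wm",im)
print(fit(rect(g,K,R,t,c,.098),c,jar_t,th=.027),proj(K,R,t,[[*c,.098],[*c,.07]]))
for d in search_frame("jar0","wrist"): print(np.round(d["at"],4),round(d["p"],2))
E
```

```text
time: 22.6
position: [0.4485, -0.286, 0.0596]
tool_rot: [0.986, 0.169, 0.0, 0.0]
ft_force: [-1.0, 0.0, 0.5]
grip_width: 0.0844
time: 23.3
position: [0.3822, -0.3099, 0.2497]
tool_rot: [0.986, 0.169, 0.0, 0.0]
ft_force: [0.4, -0.5, -1.0]
grip_width: 0.0633
t 23.3 pos [ 0.3822 -0.3099  0.2497] yaw(y axis) -70.6 q [-0.91  0.34  1.75  0.    1.05  0.32] F [ 0.4 -0.5 -1. ] M [-0.07  0.21  0.01] w 0.0633
[  0.5285   0.448   -0.2859 -70.    ] [[280.75910004 119.09460573]
 [280.69802968 118.95861522]]
[ 0.4502 -0.288   0.0743] 0.93
[ 0.2614 -0.3903  0.0672] 0.73
[ 0.2163 -0.2919  0.0574] 0.63
[ 0.5341 -0.2924  0.0683] 0.61
```

View pics/wm.png

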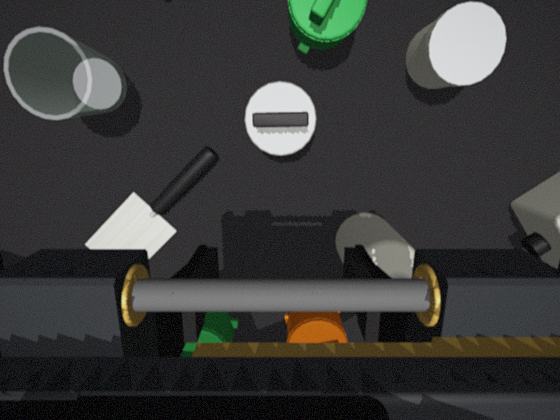

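Jar2 stands upright at (280,119), i.e. (0.448,-0.286), bar at -70.5°. Turning 90° for the bar grasp and moving over it.

```bash
python3 -m jog '[{"grip":110,"travel":[1,0.3,0],"twist":8.2},{"grip":110,"travel":[1,0.3,0],"twist":8.2},{"grip":110,"travel":[1,0.4,0],"twist":8.2},{"grip":110,"travel":[1,0.4,0],"twist":8.2},{"grip":110,"travel":[1,0.4,0],"twist":8.2},{"grip":110,"travel":[0.8,0.3,0],"twist":8.2},{"grip":110,"travel":[0.8,0.3,0],"twist":8.2},{"grip":110,"travel":[0,0,0],"twist":8.2}]' 30;python3 -m jog '[{"grip":110,"travel":[0,0,-2],"twist":8.2},{"grip":110,"travel":[0,0,-4],"twist":8.2},{"grip":110,"travel":[0,0,-4],"twist":8.2},{"grip":110,"travel":[0,0,-2],"twist":0},{"grip":110,"travel":[0,0,0],"twist":0},{"grip":110,"travel":[0,0,0],"twist":0}]' 30;python3 -c "
from h import *
st();print((np.array([.4482,-.2861,.097])-get_obs()['position'])*100)"
```

```text
time: 24.2
position: [0.4495, -0.2846, 0.2476]
tool_rot: [0.734, 0.679, 0.0, -0.002]
ft_force: [1.0, -0.7, 0.4]
grip_width: 0.0494
time: 24.8
position: [0.4486, -0.2853, 0.1285]
tool_rot: [0.575, 0.818, 0.0, -0.001]
ft_force: [-0.1, 0.4, -0.2]
grip_width: 0.0496
t 24.8 pos [ 0.4486 -0.2853  0.1285] yaw(y axis) 19.8 q [-0.78  0.58  1.77  0.    0.8  -1.12] F [-0.1  0.4 -0.2] M [-0.09  0.05 -0.05] w 0.0496
[-0.03508678 -0.08144816 -3.14703268]
```

```bash
python3 -m jog '[{"grip":110,"travel":[0,-0.08,-1.6],"twist":0},{"grip":110,"travel":[0,0,-1.55],"twist":0},{"grip":110,"travel":[0,0,0],"twist":0},{"grip":255,"travel":[0,0,0],"twist":0},{"grip":255,"travel":[0,0,0],"twist":0},{"grip":255,"travel":[0,0,0],"twist":0},{"grip":255,"travel":[0,0,0],"twist":0},{"grip":255,"travel":[0,0,0],"twist":0}]' 50;python3 -c "
from h import *
st()"; python3 -m jog '[{"grip":255,"travel":[0,0,0],"twist":0},{"grip":255,"travel":[0,0,2],"twist":0},{"grip":255,"travel":[0,0,4],"twist":0},{"grip":255,"travel":[0,0,4],"twist":0},{"grip":255,"travel":[0,0,4],"twist":0},{"grip":255,"travel":[0,0,0],"twist":0},{"grip":255,"travel":[0,0,0],"twist":0}]';python3 -c "
from h import *
st(); im2=camera('wrist').max(2); print(im2[165:225,281])
print((np.array([.5283,.2451,.168])-get_obs()['position'])*100)"
```

```text
time: 25.6
position: [0.4485, -0.2869, 0.0985]
tool_rot: [0.576, 0.818, -0.0, 0.0]
ft_force: [0.2, 1.0, 0.2]
grip_width: 0.0175
t 25.6 pos [ 0.4485 -0.2869  0.0985] yaw(y axis) 19.7 q [-0.78  0.63  1.79 -0.    0.73 -1.12] F [0.2 1.  0.2] M [-0.1   0.04  0.02] w 0.0175
time: 26.3
position: [0.4481, -0.2866, 0.2382]
tool_rot: [0.576, 0.818, -0.0, 0.0]
ft_force: [-0.1, 1.0, -3.1]
grip_width: 0.012
t 26.3 pos [ 0.4481 -0.2866  0.2382] yaw(y axis) 19.7 q [-0.78  0.41  1.67 -0.    1.06 -1.12] F [-0.1  1.  -3.1] M [-0.04  0.06  0.  ] w 0.012
[ 87  85  85  87  92  82  83  79 134 221 255 255 255 255 255 249 232 212
 174 133 122 125 126 126 125 134 128 101  54   9  36  86 116 128 154 199
 225 222 220 224 228 226 227 227 226 227 225 225 224 223 223 221 205 129
  31  16  30  33  26  31]
[ 8.09093756 53.09559939 -6.88987849]
```

Held and centred (lug tip on the same row as jar1). Carrying along x=0.448 to stay clear of the door roof, then over to socket B (0.5283,0.2451), yaw 61°.

```bash
python3 -m jog '[{"grip":255,"travel":[0,3.5,0],"twist":0},{"grip":255,"travel":[0,4.7,0],"twist":5},{"grip":255,"travel":[0,4.7,0],"twist":5},{"grip":255,"travel":[0,4.7,0],"twist":5},{"grip":255,"travel":[0,4.7,0],"twist":5},{"grip":255,"travel":[0,4.7,0],"twist":5},{"grip":255,"travel":[0,4.7,0],"twist":5},{"grip":255,"travel":[0,4.7,0],"twist":5}]' 55;python3 -m jog '[{"grip":255,"travel":[0,4.7,0],"twist":5},{"grip":255,"travel":[0,4.7,0],"twist":1.3},{"grip":255,"travel":[1.5,4.0,0],"twist":0},{"grip":255,"travel":[3,2.5,0],"twist":0},{"grip":255,"travel":[3,0.7,0],"twist":0},{"grip":255,"travel":[0.6,0.1,0],"twist":0},{"grip":255,"travel":[0,0,0],"twist":0},{"grip":255,"travel":[0,0,0],"twist":0}]'; python3 -c "
from h import *
st();print((np.array([.5283,.2451,.1725])-get_obs()['position'])*100)"
```

```text
time: 27.15
position: [0.4464, 0.0791, 0.2359]
tool_rot: [0.302, 0.953, -0.001, -0.003]
ft_force: [0.7, -0.6, -3.6]
grip_width: 0.0114
time: 27.95
position: [0.528, 0.2438, 0.2367]
tool_rot: [0.251, 0.968, -0.001, -0.002]
ft_force: [-0.3, 0.2, -3.2]
grip_width: 0.0118
t 27.95 pos [0.528  0.2438 0.2367] yaw(y axis) 61.0 q [ 0.24  0.48  1.55  0.    1.12 -0.82] F [-0.3  0.2 -3.2] M [-0.06 -0.    0.07] w 0.0118
[ 0.02786983  0.13038418 -6.41937648]
```

```bash
python3 -m jog '[{"grip":255,"travel":[0.03,0.13,-2],"twist":0},{"grip":255,"travel":[0,0,-2.5],"twist":0},{"grip":255,"travel":[0,0,-1.9],"twist":0},{"grip":255,"travel":[0,0,0],"twist":0},{"grip":255,"travel":[0,0,0],"twist":0}]';python3 -c "
from h import *
st();print((np.array([.5283,.2451,.153])-get_obs()['position'])*100)"
```

```text
time: 28.45
position: [0.5291, 0.2453, 0.1743]
tool_rot: [0.25, 0.968, -0.0, -0.0]
ft_force: [0.6, 0.2, -3.1]
grip_width: 0.0122
t 28.45 pos [0.5291 0.2453 0.1743] yaw(y axis) 61.0 q [ 0.24  0.56  1.61  0.    0.98 -0.82] F [ 0.6  0.2 -3.1] M [-0.03 -0.04 -0.  ] w 0.0122
[-0.07824716 -0.01508173 -2.13323554]
```

```bash
python3 -m jog '[{"grip":255,"travel":[-0.06,0,-0.6],"twist":0},{"grip":255,"travel":[0,0,-0.4],"twist":0},{"grip":255,"travel":[0,0,-0.3],"twist":0},{"grip":255,"travel":[0,0,0],"twist":0},{"grip":255,"travel":[0,0,0],"twist":0}]' 55; python3 -m jog '[{"grip":255,"travel":[0,0,-0.3],"twist":0},{"grip":255,"travel":[0,0,-0.3],"twist":0},{"grip":255,"travel":[0,0,0],"twist":0},{"grip":255,"travel":[0,0,0],"twist":0}]';python3 -c "
from h import *
st()"
```

```text
time: 28.95
position: [0.5303, 0.2454, 0.1639]
tool_rot: [0.25, 0.968, 0.001, 0.002]
ft_force: [-1.9, -1.6, 9.4]
grip_width: 0.0117
time: 29.35
position: [0.534, 0.2442, 0.1621]
tool_rot: [0.249, 0.968, 0.001, 0.006]
ft_force: [-2.0, -8.4, 27.5]
grip_width: 0.0115
t 29.35 pos [0.534  0.2442 0.1621] yaw(y axis) 61.1 q [ 0.24  0.58  1.61 -0.01  0.94 -0.82] F [-2.  -8.4 27.5] M [-1.33  0.58  0.13] w 0.0115
```

It's resting on the flange at underside z≈0.064, so a lug is not in its slot. Lifting and looking.

```bash
python3 -m jog '[{"grip":255,"travel":[0,0,1.0],"twist":0},{"grip":255,"travel":[0,0,1.0],"twist":0},{"grip":255,"travel":[0,0,0],"twist":0},{"grip":255,"travel":[0,0,0],"twist":0}]'
python3 - <<'E'
from h import *
st();im,K,R,t=cam("wrist");np.savez("wb.npz",K=K,R=R,t=t,im=im);save("wb",cv2.resize(im[130:310,140:420],(800,514),interpolation=cv2.INTER_CUBIC))
E
```

```text
time: 29.75
position: [0.5287, 0.2457, 0.1747]
tool_rot: [0.25, 0.968, -0.0, -0.0]
ft_force: [0.7, -0.0, -2.2]
grip_width: 0.0116
t 29.75 pos [0.5287 0.2457 0.1747] yaw(y axis) 61.0 q [ 0.24  0.56  1.61  0.    0.98 -0.82] F [ 0.7 -0.  -2.2] M [-0.03 -0.    0.  ] w 0.0116
```

View pics/wb.png

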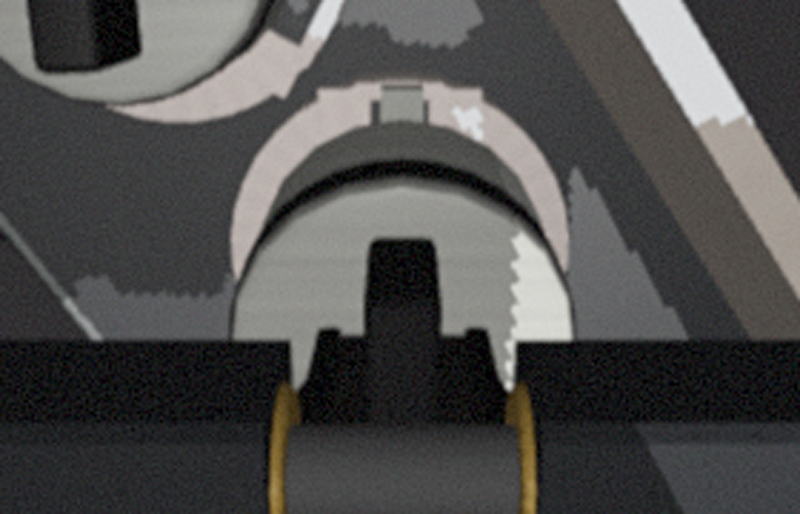

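Run:
```python
from h import *
d=np.load("wb.npz");a=(d["K"],d["R"],d["t"])
s=800/280
def P(X): return np.round((proj(*a,X)-[140,130])*s,0)
c=np.array([.5283,.2451]);r=np.radians(-29+180)
for ang in(151,):
  r=np.radians(ang);u=np.array([np.cos(r),np.sin(r)]);v=np.array([-u[1],u[0]])
  f=lambda c,x,y,z:[*(c+x*u+y*v),z]
  print("slot end corners",P([f(c,.038,.0075,.064),f(c,.038,-.0075,.064)]),"ring far",P([f(c,.044,0,.064)]),"ring sides",P([f(c,0,.044,.064),f(c,0,-.044,.064)]))
j=np.array([.5287,.2457]);r=np.radians(151)
print("lug tip top",P([f(j,.034,.005,.0827),f(j,.034,-.005,.0827)]),"bottom",P([f(j,.034,.005,.0767),f(j,.034,-.005,.0767)]))
print("body bottom far",P([f(j,.032,0,.0987)]), "mid ring pts",P([f(c,.044*np.cos(q),.044*np.sin(q),.064) for q in(-1,-.5,.5,1)]))
```

```text
slot end corners [[368. 104.]
 [428. 104.]] ring far [[398.  80.]] ring sides [[230. 249.]
 [566. 249.]]
lug tip top [[379. 132.]
 [422. 132.]] bottom [[380. 128.]
 [422. 128.]]
body bottom far [[401. 153.]] mid ring pts [[543. 160.]
 [482. 102.]
 [314. 101.]
 [253. 160.]]
```

Run:
```python
from h import *
d=np.load("wb.npz");im=d["im"][150:215,215:350].astype(float)
im=np.clip((im/255)**.6*255,0,255).astype(np.uint8)
b=cv2.resize(im,None,fx=5.9,fy=5.9,interpolation=cv2.INTER_CUBIC);save("wb2",b);print(d["im"][155:200,281].max(1)); print(d["im"][166,262:302].max(1)); print(d["im"][177,262:302].max(1))
```

```text
[ 80  89 111 139 141 106 119 146 149 146 147 148 146 146 148 144 135 101
  82  80  82  79  81  83  77  79  81  87  82  76  63  29  33  23   1  21
  51  71  85 102 135 162 161 155 156]
[186 189 190 194 191 191 187 153  91  69  86 128 146 152 150 147 149 146
 146 148 150 145 144 151 149 143 105 106 164 188 190 188 188 188 187 182
 188 189 185 186]
[71 79 83 75 82 82 82 81 80 76 83 75 86 82 80 79 81 80 77 81 76 80 79 75
 76 84 78 84 76 79 81 84 83 82 79 76 79 76 85 97]
```

View pics/wb2.png

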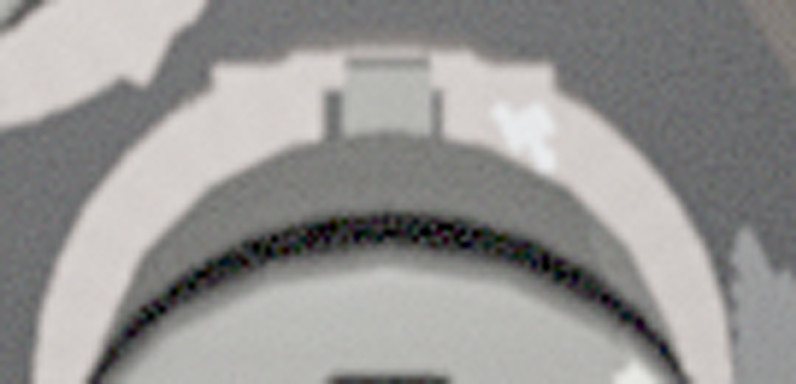

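The lug (light square, tip now at row 160, was 173) shows the jar has tipped about 5° in the fingers when it met the flange. I'll set it on the bench at a free spot near (0.45,0.04), re-measure socket B from above, and re-grasp.

```bash
python3 -m jog '[{"grip":255,"travel":[0,0,4],"twist":0},{"grip":255,"travel":[0,0,2.5],"twist":0},{"grip":255,"travel":[-1.8,-4,0],"twist":0},{"grip":255,"travel":[-1.8,-4.2,0],"twist":0},{"grip":255,"travel":[-1.8,-4.2,0],"twist":0},{"grip":255,"travel":[-1.8,-4.2,0],"twist":0},{"grip":255,"travel":[-0.7,-4,-2],"twist":0},{"grip":255,"travel":[0,0,-4],"twist":0}]';python3 -m jog '[{"grip":255,"travel":[0,0,-4],"twist":0},{"grip":255,"travel":[0,0,-2],"twist":0},{"grip":255,"travel":[0,0,0],"twist":0},{"grip":255,"travel":[0,0,0],"twist":0}]';python3 -c "
from h import *
st()"
```

```text
time: 30.6
position: [0.4518, 0.0354, 0.1813]
tool_rot: [0.252, 0.968, -0.0, 0.004]
ft_force: [1.9, -0.2, -2.9]
grip_width: 0.0114
time: 31.0
position: [0.45, 0.0396, 0.1197]
tool_rot: [0.25, 0.968, -0.0, -0.001]
ft_force: [0.2, -0.2, -2.8]
grip_width: 0.0116
t 31.0 pos [0.45   0.0396 0.1197] yaw(y axis) 61.0 q [-0.16  0.52  1.97  0.    0.65 -1.23] F [ 0.2 -0.2 -2.8] M [-0.   -0.05 -0.  ] w 0.0116
```

```bash
python3 -m jog '[{"grip":255,"travel":[0,0,-0.8],"twist":0},{"grip":255,"travel":[0,0,-0.6],"twist":0},{"grip":255,"travel":[0,0,-0.3],"twist":0},{"grip":255,"travel":[0,0,-0.2],"twist":0},{"grip":255,"travel":[0,0,-0.2],"twist":0},{"grip":255,"travel":[0,0,0],"twist":0},{"grip":255,"travel":[0,0,0],"twist":0}]' 12;python3 -c "
from h import *
st()"
```

```text
time: 31.7
position: [0.4492, 0.0401, 0.1003]
tool_rot: [0.25, 0.968, 0.0, -0.0]
ft_force: [-3.5, 1.5, 10.4]
grip_width: 0.0118
t 31.7 pos [0.4492 0.0401 0.1003] yaw(y axis) 61.0 q [-0.16  0.56  1.99  0.    0.6  -1.23] F [-3.5  1.5 10.4] M [ 0.36  0.53 -0.08] w 0.0118
```

```bash
python3 -m jog '[{"grip":150,"travel":[0,0,0],"twist":0},{"grip":110,"travel":[0,0,0],"twist":0},{"grip":110,"travel":[0,0,0],"twist":0},{"grip":110,"travel":[0,0,3],"twist":0},{"grip":110,"travel":[0,0,5],"twist":0},{"grip":110,"travel":[0,0,5],"twist":0},{"grip":110,"travel":[1.5,-0.9,3],"twist":0},{"grip":110,"travel":[4.5,-2.5,0],"twist":0}]';python3 -m jog '[{"grip":110,"travel":[0,0,0],"twist":0},{"grip":110,"travel":[0,0,0],"twist":0},{"grip":110,"travel":[0,0,0],"twist":0}]'
python3 - <<'E'
from h import *
st();im,K,R,t=cam("wrist");c=(.4492,.0401);g=im.max(2);np.savez("wn.npz",K=K,R=R,t=t,im=im)
print(fit(rect(g,K,R,t,c,.098),c,jar_t,th=.027),proj(K,R,t,[[*c,.098],[*c,.07]]))
for d in search_frame("jar0","wrist"): print(np.round(d["at"],4),round(d["p"],2))
E
python3 -m jog '[{"grip":110,"travel":[2.5,4.2,0],"twist":0},{"grip":110,"travel":[2.5,4.2,0],"twist":0},{"grip":110,"travel":[2,4.2,0],"twist":0},{"grip":110,"travel":[1,4.2,0],"twist":0},{"grip":110,"travel":[0,3.5,0],"twist":0},{"grip":110,"travel":[0,0,0],"twist":0},{"grip":110,"travel":[0,0,0],"twist":0},{"grip":110,"travel":[0,0,0],"twist":0}]'
python3 - <<'E'
from h import *
st();im,K,R,t=cam("wrist");g=im.min(2);np.savez("wo.npz",K=K,R=R,t=t,im=im)
for c in((.623,.2522),(.5283,.2451)): print(fit(rect(g,K,R,t,c,.064),c,socket_t,angs=np.arange(-50,50,.5)))
E
```

```text
time: 32.5
position: [0.5083, 0.0076, 0.2639]
tool_rot: [0.249, 0.969, 0.0, 0.003]
ft_force: [0.9, -0.7, -0.0]
grip_width: 0.0492
time: 32.8
position: [0.5072, 0.0067, 0.2581]
tool_rot: [0.25, 0.968, -0.0, -0.002]
ft_force: [-0.7, 0.3, 0.1]
grip_width: 0.0493
t 32.8 pos [0.5072 0.0067 0.2581] yaw(y axis) 61.0 q [-0.21  0.35  1.71  0.    1.09 -1.27] F [-0.7  0.3  0.1] M [-0.02 -0.   -0.03] w 0.0493
[  0.502    0.4402   0.0456 -28.    ] [[281.85717202 124.46626718]
 [281.80906762 123.99332546]]
[0.4396 0.0484 0.0742] 0.78
[0.453  0.2093 0.1108] 0.58
time: 33.7
position: [0.588, 0.2085, 0.2587]
tool_rot: [0.25, 0.968, -0.001, -0.001]
ft_force: [-0.6, -0.9, -0.6]
grip_width: 0.0492
t 33.7 pos [0.588  0.2085 0.2587] yaw(y axis) 61.0 q [ 0.16  0.51  1.42 -0.    1.21 -0.9 ] F [-0.6 -0.9 -0.6] M [-0.   -0.02  0.01] w 0.0492
[ 0.9143  0.623   0.2522 24.    ]
[  0.9095   0.5283   0.2456 -29.    ]
```

Jar2 now sits at about (0.440,0.046), 10 mm along the bar from the TCP: it slipped along the bar, which explains the miss. Confirm with a body-disc fit, then re-grasp.

```bash
python3 - <<'E'
from h import *
d=np.load("wn.npz");a=(d["K"],d["R"],d["t"]);c=(.4402,.0456);g=d["im"].min(2)
disc=lambda x,y:(np.hypot(x,y)<.032)&~((abs(x)<.025)&(abs(y)<.012))
print(fit(rect(g,*a,c,.07),c,disc,th=.04,angs=[-28.5]))
save("wn",cv2.resize(d["im"][60:220,180:400],(660,480),interpolation=cv2.INTER_CUBIC))
E
python3 -m jog '[{"grip":110,"travel":[-2.5,-4,0],"twist":0},{"grip":110,"travel":[-3,-4,0],"twist":0},{"grip":110,"travel":[-3,-4,0],"twist":0},{"grip":110,"travel":[-3.2,-4,0],"twist":0},{"grip":110,"travel":[-3,-0.3,-4],"twist":0},{"grip":110,"travel":[0,0,-4],"twist":0},{"grip":110,"travel":[0,0,-4],"twist":0},{"grip":110,"travel":[0,0,0],"twist":0}]';python3 -m jog '[{"grip":110,"travel":[0,0,0],"twist":0},{"grip":110,"travel":[0,0,0],"twist":0}]'; python3 -c "
from h import *
st();print((np.array([.4402,.0456,.097])-get_obs()['position'])*100)"
```

```text
[  0.824    0.4397   0.0461 -28.5   ]
time: 34.55
position: [0.4389, 0.0463, 0.1357]
tool_rot: [0.252, 0.968, -0.001, -0.005]
ft_force: [-0.4, -0.6, 1.7]
grip_width: 0.0496
time: 34.75
position: [0.4441, 0.0467, 0.1408]
tool_rot: [0.251, 0.968, 0.0, 0.002]
ft_force: [0.0, 0.5, 0.5]
grip_width: 0.0497
t 34.75 pos [0.4441 0.0467 0.1408] yaw(y axis) 61.0 q [-0.15  0.47  1.97 -0.    0.69 -1.21] F [0.  0.5 0.5] M [-0.06 -0.    0.04] w 0.0497
[-0.38559891 -0.10731802 -4.384791  ]
```

View pics/wn.png

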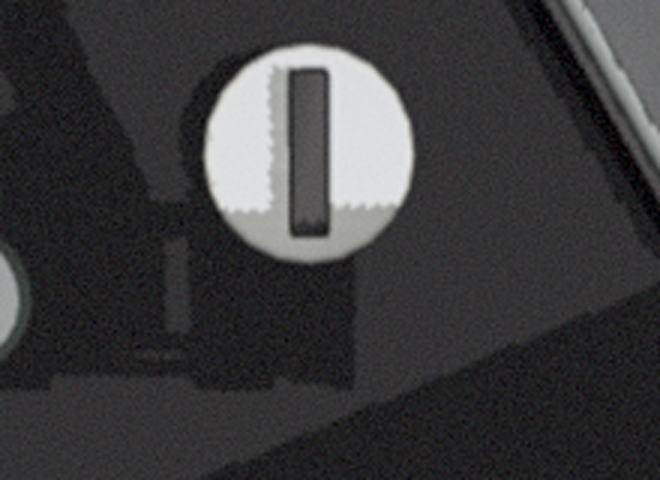

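Jar2 is upright with its bar vertical at (308,152) in the crop, and disc and bar fits agree at (0.440,0.046). Descending and gripping with 60 N.

```bash
python3 -m jog '[{"grip":110,"travel":[-0.4,-0.1,-1],"twist":0},{"grip":110,"travel":[0,0,-1.8],"twist":0},{"grip":110,"travel":[0,0,-1.6],"twist":0},{"grip":110,"travel":[0,0,0],"twist":0},{"grip":110,"travel":[0,0,0],"twist":0}]';python3 -c "
from h import *
st()"; python3 -m jog '[{"grip":255,"travel":[0,0,0],"twist":0},{"grip":255,"travel":[0,0,0],"twist":0},{"grip":255,"travel":[0,0,0],"twist":0},{"grip":255,"travel":[0,0,0],"twist":0},{"grip":255,"travel":[0,0,0],"twist":0},{"grip":255,"travel":[0,0,0],"twist":0},{"grip":255,"travel":[0,0,0],"twist":0},{"grip":255,"travel":[0,0,0],"twist":0}]' 60; python3 -m jog '[{"grip":255,"travel":[0,0,2],"twist":0},{"grip":255,"travel":[0,0,4],"twist":0},{"grip":255,"travel":[0,0,4],"twist":0},{"grip":255,"travel":[0,0,4],"twist":0},{"grip":255,"travel":[0,0,0],"twist":0},{"grip":255,"travel":[0,0,0],"twist":0}]';python3 -c "
from h import *
st(); im2=camera('wrist').max(2); print(im2[150:215,281])"
```

```text
time: 35.25
position: [0.4397, 0.0461, 0.0966]
tool_rot: [0.25, 0.968, 0.0, 0.001]
ft_force: [0.2, -0.1, 0.6]
grip_width: 0.0496
t 35.25 pos [0.4397 0.0461 0.0966] yaw(y axis) 61.0 q [-0.15  0.56  2.01  0.    0.56 -1.21] F [ 0.2 -0.1  0.6] M [-0.03 -0.03  0.  ] w 0.0496
time: 36.05
position: [0.4386, 0.0462, 0.0951]
tool_rot: [0.25, 0.968, 0.0, -0.0]
ft_force: [-0.1, 0.4, 1.2]
grip_width: 0.0115
time: 36.65
position: [0.4382, 0.0462, 0.2353]
tool_rot: [0.25, 0.968, 0.0, 0.0]
ft_force: [0.3, 0.0, -2.4]
grip_width: 0.0113
t 36.65 pos [0.4382 0.0462 0.2353] yaw(y axis) 61.0 q [-0.15  0.29  1.89 -0.    0.96 -1.21] F [ 0.3  0.  -2.4] M [0.05 0.09 0.01] w 0.0113
[ 41  37  38  36  37  36  26  38  39  36  28  36  35  35  21  32  30  44
  31  23  44  32  19  35  35  31  35  52  89 133 161 163 164 162 160 165
 158 146 113  79  77  79  78  78  81  78  80  74  53  30  10  15  36  52
  76  89 120 148 160 162 163 168 165 166 164]
```

The lug is at row 178.7 instead of 174.5, so the jar is about 2.6 mm toward -u in the hand. I'll compensate: TCP target is (0.526,0.247).

```bash
python3 -m jog '[{"grip":255,"travel":[0,2,0],"twist":0},{"grip":255,"travel":[0.5,3.2,0],"twist":0},{"grip":255,"travel":[1,3.2,0],"twist":0},{"grip":255,"travel":[1.5,3.2,0],"twist":0},{"grip":255,"travel":[1.7,3.2,0],"twist":0},{"grip":255,"travel":[1.8,2.7,0],"twist":0},{"grip":255,"travel":[1.5,1.8,0],"twist":0},{"grip":255,"travel":[0.8,0.8,0],"twist":0}]' 60;python3 -m jog '[{"grip":255,"travel":[0,0,-1],"twist":0},{"grip":255,"travel":[0,0,-2],"twist":0},{"grip":255,"travel":[0,0,-2],"twist":0},{"grip":255,"travel":[0,0,-1],"twist":0},{"grip":255,"travel":[0,0,0],"twist":0},{"grip":255,"travel":[0,0,0],"twist":0}]'; python3 -c "
from h import *
st();print((np.array([.526,.247,.150])-get_obs()['position'])*100); im2=camera('wrist').max(2); print(im2[150:215,281])"
```

```text
time: 37.5
position: [0.5263, 0.2485, 0.232]
tool_rot: [0.249, 0.968, -0.001, -0.002]
ft_force: [-0.1, -0.2, -2.8]
grip_width: 0.0115
time: 38.1
position: [0.5263, 0.2466, 0.1749]
tool_rot: [0.251, 0.968, -0.0, -0.0]
ft_force: [0.5, 1.1, -2.1]
grip_width: 0.0118
t 38.1 pos [0.5263 0.2466 0.1749] yaw(y axis) 61.0 q [ 0.25  0.56  1.61 -0.    0.97 -0.82] F [ 0.5  1.1 -2.1] M [-0.    0.04  0.  ] w 0.0118
[-0.03293458  0.0426153  -2.49205162]
[ 68  76  74  73  77  72  74  74  83  84  93 136 179 187 187 189 187 172
 148 124 118 106  78  72  73  67  75  70  92 128 157 159 157 157 157 157
 157 137 104  76  69  76  71  68  71  78  75  69  55  20  10   8  35  54
  73  88 118 146 155 159 161 162 164 160 160]
```

No slip. Descending gently.

```bash
python3 -m jog '[{"grip":255,"travel":[0,0.03,-0.6],"twist":0},{"grip":255,"travel":[0,0,-0.5],"twist":0},{"grip":255,"travel":[0,0,-0.4],"twist":0},{"grip":255,"travel":[0,0,-0.1],"twist":0},{"grip":255,"travel":[0,0,0],"twist":0}]' 60; python3 -c "
from h import *
st()"
```

```text
time: 38.65
position: [0.5264, 0.2475, 0.1588]
tool_rot: [0.25, 0.968, -0.0, -0.0]
ft_force: [-0.1, -0.2, -2.4]
grip_width: 0.0114
t 38.65 pos [0.5264 0.2475 0.1588] yaw(y axis) 61.0 q [ 0.25  0.58  1.62 -0.    0.94 -0.82] F [-0.1 -0.2 -2.4] M [-0.03  0.07 -0.02] w 0.0114
```

```bash
python3 -m jog '[{"grip":255,"travel":[0,0,-0.3],"twist":0},{"grip":255,"travel":[0,0,-0.2],"twist":0},{"grip":255,"travel":[0,0,0],"twist":0},{"grip":255,"travel":[0,0,0],"twist":0}]' 60; python3 -c "
from h import *
st()"
```

```text
time: 39.05
position: [0.5265, 0.2475, 0.1541]
tool_rot: [0.25, 0.968, -0.0, -0.0]
ft_force: [0.2, 0.8, -2.9]
grip_width: 0.011
t 39.05 pos [0.5265 0.2475 0.1541] yaw(y axis) 61.0 q [ 0.25  0.59  1.63  0.    0.93 -0.82] F [ 0.2  0.8 -2.9] M [-0.04  0.01 -0.04] w 0.011
```

In the slot. Press to depth, then turn about the jar's own axis (adding the 2.6 mm offset correction).

```bash
python3 -m jog '[{"grip":255,"travel":[0,0,-0.4],"twist":0},{"grip":255,"travel":[0,0,-0.35],"twist":0},{"grip":255,"travel":[0,0,-0.25],"twist":0},{"grip":255,"travel":[0,0,0],"twist":0},{"grip":255,"travel":[0,0,0],"twist":0}]' 60; python3 -c "
from h import *
st()"
```

```text
time: 39.55
position: [0.5271, 0.2476, 0.1447]
tool_rot: [0.25, 0.968, 0.0, 0.001]
ft_force: [-0.7, -0.2, 4.2]
grip_width: 0.0114
t 39.55 pos [0.5271 0.2476 0.1447] yaw(y axis) 61.0 q [ 0.25  0.6   1.63  0.    0.91 -0.82] F [-0.7 -0.2  4.2] M [-0.03  0.05 -0.01] w 0.0114
```

```bash
python3 -m jog '[{"grip":255,"travel":[0.02,0.01,0],"twist":-5},{"grip":255,"travel":[0.02,0.01,0],"twist":-6},{"grip":255,"travel":[0.02,0.01,0],"twist":-6},{"grip":255,"travel":[0.02,0.01,0],"twist":-6},{"grip":255,"travel":[0.02,0.01,0],"twist":-6},{"grip":255,"travel":[0.02,0.01,0],"twist":-6},{"grip":255,"travel":[0.02,0.02,0],"twist":-6},{"grip":255,"travel":[0,0,0],"twist":0}]' 60; python3 -c "
from h import *
st()"
```

```text
time: 40.35
position: [0.5285, 0.2482, 0.1446]
tool_rot: [0.573, 0.819, 0.0, 0.001]
ft_force: [0.7, -1.0, 3.1]
grip_width: 0.0116
t 40.35 pos [0.5285 0.2482 0.1446] yaw(y axis) 20.0 q [ 0.25  0.6   1.63 -0.    0.91 -0.1 ] F [ 0.7 -1.   3.1] M [-0.2  -0.05 -0.05] w 0.0116
```

```bash
python3 -m jog '[{"grip":255,"travel":[0.02,0.01,0],"twist":-5},{"grip":255,"travel":[0.02,0.01,0],"twist":-5},{"grip":255,"travel":[0.02,0.01,0],"twist":-5},{"grip":255,"travel":[0,0,0],"twist":-3},{"grip":255,"travel":[0,0,0],"twist":-3},{"grip":255,"travel":[0,0,0],"twist":-2},{"grip":255,"travel":[0,0,0],"twist":0},{"grip":255,"travel":[0,0,0],"twist":0}]' 60; python3 -c "
from h import *
st()"
```

```text
time: 41.15
position: [0.5288, 0.2486, 0.1445]
tool_rot: [0.724, 0.69, 0.0, 0.0]
ft_force: [0.2, -0.2, 5.5]
grip_width: 0.012
t 41.15 pos [0.5288 0.2486 0.1445] yaw(y axis) -2.8 q [ 0.25  0.6   1.63 -0.    0.91  0.3 ] F [ 0.2 -0.2  5.5] M [-0.09  0.11  0.69] w 0.012
```

```bash
python3 -m jog '[{"grip":255,"travel":[0,0,0],"twist":-2},{"grip":255,"travel":[0,0,0],"twist":0},{"grip":255,"travel":[0,0,0],"twist":0}]' 60; python3 -c "
from h import *
st()"; python3 -m jog '[{"grip":255,"travel":[0,0,0.2],"twist":2},{"grip":110,"travel":[0,0,0],"twist":0},{"grip":110,"travel":[0,0,0],"twist":0},{"grip":110,"travel":[0,0,0],"twist":0},{"grip":110,"travel":[0,0,3],"twist":0},{"grip":110,"travel":[0,0,4],"twist":0},{"grip":110,"travel":[0,0,4],"twist":0},{"grip":110,"travel":[0,0,0],"twist":0}]'
python3 -m jog '[{"grip":110,"travel":[0,-3.5,0],"twist":0},{"grip":110,"travel":[0,-3.5,0],"twist":0},{"grip":110,"travel":[0,0,0],"twist":0},{"grip":110,"travel":[0,0,0],"twist":0},{"grip":110,"travel":[0,0,0],"twist":0}]'
python3 - <<'E'
from h import *
st();im,K,R,t=cam("wrist");g=im.max(2);save("we",im);np.savez("we.npz",K=K,R=R,t=t,im=im)
for c in((.5283,.2454),(.433,.235)):
  for z in(.15,): print(fit(rect(g,K,R,t,c,z,half=.045),c,jar_t,half=.045,th=.027))
for n in("jar0",):
  for d in search_frame(n,"wrist"): print(np.round(d["at"],4),round(d["p"],2))
camera("top")
for d in search_frame("jar0","top")+search_frame("handle","top"): print(np.round(d["at"],4),round(d["p"],2))
E
```

```text
time: 41.45
position: [0.5288, 0.2486, 0.1445]
tool_rot: [0.735, 0.678, 0.0, 0.001]
ft_force: [-1.1, 0.0, 5.4]
grip_width: 0.0118
t 41.45 pos [0.5288 0.2486 0.1445] yaw(y axis) -4.7 q [ 0.25  0.6   1.63 -0.    0.91  0.33] F [-1.1  0.   5.4] M [-0.1   0.12  1.11] w 0.0118
time: 42.25
position: [0.532, 0.2496, 0.2621]
tool_rot: [0.725, 0.688, 0.006, 0.003]
ft_force: [0.3, 0.2, 0.1]
grip_width: 0.0486
time: 42.75
position: [0.5284, 0.1791, 0.2557]
tool_rot: [0.725, 0.688, -0.0, -0.0]
ft_force: [-0.6, -0.1, 0.2]
grip_width: 0.0497
t 42.75 pos [0.5284 0.1791 0.2557] yaw(y axis) -3.0 q [0.13 0.42 1.59 0.   1.13 0.18] F [-0.6 -0.1  0.2] M [-0.04  0.03 -0.02] w 0.0497
[  0.8933   0.5283   0.2469 -90.    ]
[  0.7447   0.4395   0.2355 -24.    ]
[0.5306 0.2487 0.1227] 0.67
[ 0.5453 -0.288   0.0641] 0.81
[ 0.2434 -0.3944  0.0667] 0.72
[0.6169 0.054  0.1687] 0.72
[0.6239 0.0164 0.168 ] 0.96
```

View pics/we.png

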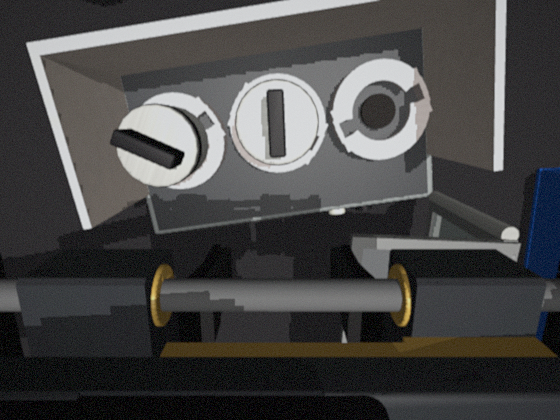

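Jar2 (276,122) sits centred in socket B. Jar1 (158,145) looks offset from its ring (180,140); I'll check numerically whether that is just perspective.

Run:
```python
from h import *
d=np.load("we.npz");a=(d["K"],d["R"],d["t"]);im=d["im"]
for n,c,ang in(("C",np.array([.433,.2348]),-28),("B",np.array([.5283,.2456]),-89)):
    r=np.radians(ang);u=np.array([np.cos(r),np.sin(r)]);
    q=lambda x,z:np.round(proj(*a,[[*(c+x*u),z]])[0])
    print(n,"ring",q(0,.064),"bodytop",q(0,.122),"bartop",q(.023,.15),q(-.023,.15),"if upright at floor of flange bodytop",q(0,.134))
g=im.min(2)
disc=lambda x,y:(np.hypot(x,y)<.032)&~((abs(x)<.025)&(abs(y)<.010))
for c,ang in(((.433,.235),-28),((.5283,.2456),-89)):
    for z in(.122,.134): print(c,z,fit(rect(g,*a,c,z),c,disc,th=.036,angs=np.arange(ang-20,ang+21,2.)))
```

```text
C ring [176. 141.] bodytop [154. 146.] bartop [171. 163.] [108. 135.] if upright at floor of flange bodytop [148. 147.]
B ring [277. 124.] bodytop [276. 125.] bartop [278. 160.] [273.  90.] if upright at floor of flange bodytop [276. 125.]
(0.433, 0.235) 0.122 [  0.6591   0.4325   0.2325 -26.    ]
(0.433, 0.235) 0.134 [  0.6142   0.436    0.233  -26.    ]
(0.5283, 0.2456) 0.122 [  0.7207   0.5263   0.2481 -91.    ]
(0.5283, 0.2456) 0.134 [  0.7581   0.5268   0.2466 -89.    ]
```

Consistent with perspective: expected body-top at (154,146), fit (0.4325,0.2325) and bar at -26° against the expected -28°. Both jars are seated. Cross-check with the top camera while heading to the door handle.

```bash
python3 -m jog '[{"grip":80,"travel":[1.9,-3,0.3],"twist":8},{"grip":80,"travel":[1.9,-3,0.3],"twist":8},{"grip":80,"travel":[1.9,-3,0.3],"twist":8},{"grip":80,"travel":[1.9,-3,0],"twist":8},{"grip":80,"travel":[1.9,-3,0],"twist":8},{"grip":80,"travel":[1.9,-3,0],"twist":8},{"grip":80,"travel":[1.9,-3,0],"twist":8},{"grip":80,"travel":[1.9,-3,0],"twist":8}]' 40;python3 -m jog '[{"grip":80,"travel":[1.9,-2.8,0],"twist":8},{"grip":80,"travel":[0.4,0,0],"twist":8},{"grip":80,"travel":[0,0,0],"twist":8},{"grip":80,"travel":[0,0,0],"twist":0.6},{"grip":80,"travel":[0,0,0],"twist":0}]'
python3 - <<'E'
from h import *
st();print((np.array([.7032,-.0890,.171])-get_obs()['position'])*100)
im,K,R,t=cam("top");g=im.max(2);save("top2",im)
for c in((.5283,.2456),(.433,.235)): print(fit(rect(g,K,R,t,c,.15),c,jar_t,th=.027))
im,K,R,t=cam("wrist");h=proj(K,R,t,[[.7032,-.089,.188]])[0];print("handle pred",h)
u,v=np.round(h).astype(int)
print(im.max(2)[max(v-25,0):v+25:3,max(u-40,0):u+40:4])
E
```

```text
time: 43.8
position: [0.6813, -0.0621, 0.2649]
tool_rot: [0.247, 0.969, 0.0, -0.0]
ft_force: [-0.5, 0.5, -0.6]
grip_width: 0.0596
time: 44.3
position: [0.7035, -0.0889, 0.2649]
tool_rot: [0.039, 0.999, 0.0, -0.0]
ft_force: [-0.8, 0.6, 0.1]
grip_width: 0.0598
t 44.3 pos [ 0.7035 -0.0889  0.2649] yaw(y axis) 85.5 q [-0.28  0.63  1.18  0.    1.34 -1.78] F [-0.8  0.6  0.1] M [ 0.05 -0.01  0.02] w 0.0598
[-0.02974546 -0.01231676 -9.38518636]
[  0.7556   0.5248   0.2446 -90.    ]
[  0.154   0.466   0.268 -52.   ]
handle pred [279.5881438  230.89098795]
[[ 80  83  79  80  79  79  86  78 110 114 114 115  98  77  82  77  84  80
   84  83]
 [ 79  86  81  83  81  83  82  79 105 115 116 112 102  81  74  85  83  82
   78  78]
 [ 81  83  85  83  81  83  84  82 111 116 118 113 115  79  83  78  80  79
   83  77]
 [ 82  83  78  80  80  83  81  83 109 114 114 114 110  83  82  81  85  80
   82  78]
 [ 83  84  80  84  81  81  81  80 112 130 153 121 109  78  83  82  82  78
   82  81]
 [ 83  79  84  78  78  83  77  79 132 214 226 206 110  81  79  83  80  81
   83  80]
 [ 77  84  82  78  83  82  83  80 197
[... 198 characters left out ...]
  79  85
   83  82]
 [ 80  79  85  79  84  82  84  78 156 195 194 193 111  84  82  82  85  83
   87  85]
 [ 84  84  75  85  81  83  81  78  80 155 172 132  79  86  79  84  86  81
   81  82]
 [ 77  80  77  84  79  84  78  81  79  79  83  83  77  87  78  81  84  83
   81  83]
 [ 81  81  79  78  78  79  78  77  80  82  75  79  80  84  86  80  83  81
   79  82]
 [ 80  80  81  84  81  82  79  86  79  82  82  83  85  77  80  80  74  80
   86  81]
 [ 81  82  87  84  81  83  75  79  82  79  82  85  82  76  81  87  77  83
   85  79]
 [ 79  84  81  75  81  79  79  78  80  76  81  83  83  78  76  81  82  84
   83  82]
 [ 83  80  81  82  82  79  82  80  78  79  81  80  78  80  75  81  87  83
   81  81]]
```

Handle confirmed within 2 mm. The top fit for jar1 failed (low score), possibly because the arm is in the way, so I'll check via the scene camera numerically.

Run:
```python
from h import *
im,K,R,t=cam("scene")
for d in search_frame("jar0","scene"): print(np.round(d["at"],4),round(d["p"],2))
g=im.max(2)
for c in((.5283,.2456),(.433,.235)): print(fit(rect(g,K,R,t,c,.15),c,jar_t,th=.027))
im=cv2.imread("pics/top2.png");d=np.load("top.npz")
p=proj(d["K"],d["R"],d["t"],[[.433,.235,.15]])[0].astype(int);print(p);print(im[p[1]-10:p[1]+11:2,p[0]-12:p[0]+13:2].max(2))
```

```text
[0.5379 0.2591 0.1228] 0.72
[0.4464 0.2392 0.1214] 0.72
[ 0.1982 -0.2721  0.0592] 0.72
[ 0.566  -0.2747  0.0715] 0.67
[ 0.2568 -0.3843  0.061 ] 0.58
[ 0.702   0.5373  0.2551 83.    ]
[  0.6944   0.4435   0.241  -20.    ]
[194 214]
[[111 120 130 130 130 128 128 126 126 124 124 122 121]
 [116 127 134 133 133 131 132 130 129 128 127 126 125]
 [119 134 138 138 136 136 136 134 133 132 131 129 129]
 [127 140 143 141 141 140 140 138 137 135 134 132 133]
 [134 150 149 147 144 144 143 142 140 139 139 137 136]
 [143 158 155 152 149 147 145 146 144 142 142 140 138]
 [151 159 155 152 149 148 148 147 147 146 145 145 143]
 [154 156 155 153 150 150 150 149 148 150 151 152 151]
 [153 155 155 153 150 151 151 151 151 152 155 157 158]
 [146 148 150 151 152 153 153 153 153 155 158 159 161]
 [140 143 144 148 149 152 154 155 156 157 159 160 160]]
```

Top view of jar1 was just the arm occluding it. For a firmer jar1 angle, fit the projected silhouette of the grip bar box in the stored wrist image.

Run:
```python
from h import *
d=np.load("we.npz");a=(d["K"],d["R"],d["t"]);S=4
g=cv2.resize(d["im"].max(2),None,fx=S,fy=S,interpolation=cv2.INTER_CUBIC)
def hull(c,ang,zt,zb,x,y):
    r=np.radians(ang);u=np.array([np.cos(r),np.sin(r)]);v=np.array([-u[1],u[0]])
    P=[[*(c+i*x*u+j*y*v),z] for i in(-1,1) for j in(-1,1) for z in(zt,zb)]
    return cv2.convexHull(((proj(*a,P)+.5)*S).astype(np.float32)).astype(np.int32)
for n,c0,A in(("C",(.433,.235),range(-40,-9)),("B",(.5283,.2456),range(-105,-74))):
    c0=np.array(c0);p=(proj(*a,[[*c0,.14]])[0]*S).astype(int);res=[]
    for ang in A:
        for dx in np.arange(-.004,.0041,.001):
            for dy in np.arange(-.004,.0041,.001):
                h=hull(c0+[dx,dy],ang,.15,.122,.023,.006)
                m=np.zeros(g.shape,np.uint8);cv2.fillConvexPoly(m,h,1)
                k=m[p[1]-200:p[1]+200,max(p[0]-200,0):p[0]+200]
                o=cv2.dilate(k,np.ones((21,21)))-k
                gg=g[p[1]-200:p[1]+200,max(p[0]-200,0):p[0]+200]
                res.append((gg[o>0].mean()-gg[k>0].mean(),ang,round(dx,3),round(dy,3)))
    print(n,[tuple(np.round(r,3).tolist()) for r in sorted(res)[::-1][:4]])
```

```text
C [(129.613, -27.0, 0.002, -0.001), (128.961, -26.0, 0.002, -0.001), (128.808, -28.0, 0.002, -0.001), (128.642, -26.0, 0.001, 0.0)]
B [(113.7, -90.0, 0.0, 0.001), (113.446, -91.0, 0.0, 0.001), (111.989, -89.0, 0.0, 0.001), (111.686, -90.0, 0.0, 0.002)]
```

Bars at -27° and -90° against the expected -28° and -89°, so both jars are at the stop. Gripping the handle and computing the closing arc.

```bash
python3 -m jog '[{"grip":80,"travel":[0,0,-3],"twist":0},{"grip":80,"travel":[0,0,-3.4],"twist":0},{"grip":80,"travel":[0,0,-3],"twist":0},{"grip":255,"travel":[0,0,0],"twist":0},{"grip":255,"travel":[0,0,0],"twist":0},{"grip":255,"travel":[0,0,0],"twist":0},{"grip":255,"travel":[0,0,0],"twist":0},{"grip":255,"travel":[0,0,0],"twist":0}]' 40
python3 - <<'E'
from h import *
st();p=np.array(get_obs()["position"][:2]);h=np.array([.684,.163]);r=p-h;print(np.linalg.norm(r),np.degrees(np.arctan2(r[1],r[0])));prev=p
for k in range(1,18):
    a=np.radians(-5*k);q=h+np.array([[np.cos(a),-np.sin(a)],[np.sin(a),np.cos(a)]])@r;print(k,np.round((q-prev)*100,2),np.round(q,3));prev=q
E
```

```text
time: 45.3
position: [0.7045, -0.0896, 0.173]
tool_rot: [0.038, 0.999, -0.0, 0.002]
ft_force: [-0.3, -0.6, -0.3]
grip_width: 0.0277
t 45.3 pos [ 0.7045 -0.0896  0.173 ] yaw(y axis) 85.6 q [-0.28  0.72  1.26  0.    1.16 -1.78] F [-0.3 -0.6 -0.3] M [ 0.03 -0.03 -0.  ] w 0.0277
0.25346422174850836 -85.36744438600246
1 [-2.21 -0.08] [ 0.682 -0.09 ]
2 [-2.21  0.11] [ 0.66  -0.089]
3 [-2.19  0.3 ] [ 0.638 -0.086]
4 [-2.16  0.49] [ 0.617 -0.081]
5 [-2.1   0.68] [ 0.596 -0.075]
6 [-2.04  0.86] [ 0.575 -0.066]
7 [-1.95  1.03] [ 0.556 -0.056]
8 [-1.86  1.2 ] [ 0.537 -0.044]
9 [-1.75  1.36] [ 0.52 -0.03]
10 [-1.62  1.5 ] [ 0.504 -0.015]
11 [-1.48  1.64] [0.489 0.001]
12 [-1.33  1.76] [0.475 0.019]
13 [-1.18  1.87] [0.464 0.038]
14 [-1.01  1.97] [0.454 0.057]
15 [-0.83  2.05] [0.445 0.078]
16 [-0.65  2.11] [0.439 0.099]
17 [-0.46  2.16] [0.434 0.121]
```

```bash
python3 -m jog '[{"grip":255,"travel":[0,0,0],"twist":0},{"grip":255,"travel":[0,0,0],"twist":0},{"grip":255,"travel":[-2.21,-0.08,0],"twist":-5},{"grip":255,"travel":[-2.21,0.11,0],"twist":-5},{"grip":255,"travel":[-2.19,0.3,0],"twist":-5},{"grip":255,"travel":[-2.16,0.49,0],"twist":-5},{"grip":255,"travel":[-2.1,0.68,0],"twist":-5},{"grip":255,"travel":[0,0,0],"twist":0}]'
python3 - <<'E'
from h import *
st();r=np.array(get_obs()["position"][:2])-[.684,.163];print(np.linalg.norm(r),np.degrees(np.arctan2(r[1],r[0])))
E
```

```text
time: 46.1
position: [0.5927, -0.0715, 0.1718]
tool_rot: [0.255, 0.967, 0.002, -0.001]
ft_force: [2.1, 4.8, -1.0]
grip_width: 0.013
t 46.1 pos [ 0.5927 -0.0715  0.1718] yaw(y axis) 60.5 q [-0.31  0.58  1.57  0.    0.99 -1.37] F [ 2.1  4.8 -1. ] M [ 0.66 -0.26 -0.05] w 0.013
0.2516678282121335 -111.2717413754954
```

```bash
python3 -m jog '[{"grip":255,"travel":[-2.0,0.9,0],"twist":-5},{"grip":255,"travel":[-1.95,1.05,0],"twist":-5},{"grip":255,"travel":[-1.85,1.2,0],"twist":-5},{"grip":255,"travel":[-1.75,1.36,0],"twist":-5},{"grip":255,"travel":[-1.62,1.5,0],"twist":-5},{"grip":255,"travel":[-1.48,1.64,0],"twist":-5},{"grip":255,"travel":[-1.33,1.76,0],"twist":-5},{"grip":255,"travel":[0,0,0],"twist":0}]'
python3 - <<'E'
from h import *
st();r=np.array(get_obs()["position"][:2])-[.684,.163];print(np.linalg.norm(r),np.degrees(np.arctan2(r[1],r[0])))
E
```

```text
time: 46.9
position: [0.4771, 0.0225, 0.1718]
tool_rot: [0.533, 0.846, 0.003, 0.002]
ft_force: [7.0, 5.0, -4.7]
grip_width: 0.0128
t 46.9 pos [0.4771 0.0225 0.1718] yaw(y axis) 25.5 q [-0.19  0.44  1.87  0.01  0.82 -0.64] F [ 7.   5.  -4.7] M [ 0.64 -0.84  0.08] w 0.0128
0.2500966638337214 -145.82024153166762
```

```bash
python3 -m jog '[{"grip":255,"travel":[-1.05,1.9,0],"twist":-5},{"grip":255,"travel":[-0.95,1.95,0],"twist":-5},{"grip":255,"travel":[-0.8,2.0,0],"twist":-5},{"grip":255,"travel":[-0.4,1.3,0],"twist":-3},{"grip":255,"travel":[0,0,0],"twist":0},{"grip":255,"travel":[0,0,0],"twist":0}]'
python3 - <<'E'
from h import *
st();r=np.array(get_obs()["position"][:2])-[.684,.163];print(np.linalg.norm(r),np.degrees(np.arctan2(r[1],r[0])))
E
```

```text
time: 47.5
position: [0.4448, 0.0916, 0.1717]
tool_rot: [0.658, 0.753, 0.001, 0.001]
ft_force: [3.1, 1.7, 0.4]
grip_width: 0.0128
t 47.5 pos [0.4448 0.0916 0.1717] yaw(y axis) 7.7 q [-0.04  0.42  1.93  0.    0.79 -0.18] F [3.1 1.7 0.4] M [ 0.18 -0.43  0.09] w 0.0128
0.2495935540886472 -163.37356749177738
```

Nearly shut (about 2.5° left). Pushing on in small steps until the stop shows in the force.

```bash
python3 -m jog '[{"grip":255,"travel":[-0.15,0.5,0],"twist":-1},{"grip":255,"travel":[-0.1,0.5,0],"twist":-1},{"grip":255,"travel":[0,0,0],"twist":0},{"grip":255,"travel":[0,0,0],"twist":0}]'; python3 -c "
from h import *
st()"; python3 -m jog '[{"grip":255,"travel":[-0.05,0.4,0],"twist":0},{"grip":255,"travel":[0,0,0],"twist":0},{"grip":255,"travel":[0,0,0],"twist":0}]'
python3 - <<'E'
from h import *
st();r=np.array(get_obs()["position"][:2])-[.684,.163];print(np.linalg.norm(r),np.degrees(np.arctan2(r[1],r[0])))
E
```

```text
time: 47.9
position: [0.4425, 0.1001, 0.1717]
tool_rot: [0.672, 0.741, 0.001, 0.002]
ft_force: [4.1, -3.3, 1.8]
grip_width: 0.0133
t 47.9 pos [0.4425 0.1001 0.1717] yaw(y axis) 5.6 q [-0.02  0.42  1.93 -0.    0.79 -0.12] F [ 4.1 -3.3  1.8] M [-0.62 -0.6   0.11] w 0.0133
time: 48.2
position: [0.4425, 0.1005, 0.1718]
tool_rot: [0.67, 0.742, -0.002, 0.005]
ft_force: [3.9, -19.8, 1.7]
grip_width: 0.0133
t 48.2 pos [0.4425 0.1005 0.1718] yaw(y axis) 5.8 q [-0.02  0.42  1.93 -0.01  0.79 -0.11] F [  3.9 -19.8   1.7] M [-3.16 -0.57  0.07] w 0.0133
0.24947260894267265 -165.48579802732817
```

At the stop: -20 N for 0.4 mm of travel. Unload, release and lift clear.

```bash
python3 -m jog '[{"grip":255,"travel":[0,-0.3,0],"twist":0},{"grip":80,"travel":[0,0,0],"twist":0},{"grip":80,"travel":[0,0,0],"twist":0},{"grip":80,"travel":[0,0,0],"twist":0},{"grip":80,"travel":[0,0,0],"twist":0},{"grip":80,"travel":[0,0,3],"twist":0},{"grip":80,"travel":[0,0,4],"twist":0},{"grip":80,"travel":[0,0,3],"twist":0}]'; python3 -m jog '[{"grip":80,"travel":[0,-4,0],"twist":0},{"grip":80,"travel":[0,-4,0],"twist":0},{"grip":80,"travel":[0,0,0],"twist":0},{"grip":80,"travel":[0,0,0],"twist":0}]'
python3 - <<'E'
from h import *
st();im,K,R,t=cam("wrist");p=proj(K,R,t,[[.4425,.1005,.188]])[0];print("handle pred",p)
x,y,w,h=int(p[0])-25,int(p[1])-25,50,50;m=(im.max(2)[y:y+h,x:x+w]>165).astype(np.uint8)
n,_,s,c=cv2.connectedComponentsWithStats(m);
for i in range(1,n):
    if s[i,4]>15: q=c[i]+[x,y];print(s[i],np.round(q,1),np.round(unproj(K,R,t,q,.188),4))
cs=camera("scene");cams={}
for n in("jar0","tub","amber","wash","beaker","mortar"):
  for d in search_frame(n,"scene"): print(n,np.round(d["at"],3),round(d["p"],2))
E
```

```text
time: 49.0
position: [0.4394, 0.1025, 0.2724]
tool_rot: [0.672, 0.741, -0.0, -0.0]
ft_force: [0.5, 0.2, -0.5]
grip_width: 0.0572
time: 49.4
position: [0.4393, 0.022, 0.2708]
tool_rot: [0.672, 0.74, -0.0, -0.001]
ft_force: [0.5, 1.2, -0.3]
grip_width: 0.0593
t 49.4 pos [0.4393 0.022  0.2708] yaw(y axis) 5.5 q [-0.21  0.24  1.84  0.    1.06 -0.3 ] F [ 0.5  1.2 -0.3] M [-0.08  0.04  0.02] w 0.0593
handle pred [298.42353355 107.84698299]
[ 15   0  22  34 565] [297.2  99. ] [0.4412 0.1055 0.188 ]
jar0 [ 0.201 -0.273  0.061] 0.84
jar0 [0.54  0.264 0.121] 0.75
jar0 [ 0.563 -0.281  0.069] 0.71
jar0 [ 0.26  -0.385  0.057] 0.59
jar0 [0.448 0.25  0.118] 0.52
tub [ 0.565 -0.402  0.066] 0.95
tub [0.549 0.203 0.173] 0.71
amber [ 0.73  -0.28   0.107] 0.87
wash [ 0.368 -0.408  0.09 ] 0.73
wash [0.548 0.202 0.174] 0.6
beaker [0.574 0.23  0.172] 0.17
mortar [0.359 0.428 0.04 ] 0.79
```

```bash
python3 -m jog '[{"grip":80,"travel":[0,-4.5,0],"twist":0},{"grip":80,"travel":[0,-4.5,0],"twist":0},{"grip":80,"travel":[0,-4.5,0],"twist":0},{"grip":80,"travel":[0,-4.5,0],"twist":0},{"grip":80,"travel":[0,-4.5,0],"twist":0},{"grip":80,"travel":[0,-4.5,0],"twist":0},{"grip":80,"travel":[0,0,0],"twist":0},{"grip":80,"travel":[0,0,0],"twist":0}]' >/dev/null
python3 - <<'E'
from h import *
disc=lambda x,y:np.hypot(x,y)<.007
c=(.4425,.1005)
for n in("top","scene"):
    im,K,R,t=cam(n);print(n,fit(rect(im.min(2),K,R,t,c,.188,half=.03),c,disc,half=.03,th=.012,angs=[0]))
    for q in("beaker","tub","wash"):
        for d in search_frame(q,n)[:2]: print(q,np.round(d["at"],3),round(d["p"],2))
    if n=="top":  # door outer top corner/ panel edge line vs. front: bright edge points at z=.165
        from itertools import product
        hinge=np.array([.684,.163]);ys=np.radians(185.5)
        for off in range(-3,9):
            a=ys+np.radians(off);u=np.array([np.cos(a),np.sin(a)])
            P=[[*(hinge+s*u),.170] for s in np.linspace(.03,.23,60)]
            q=proj(K,R,t,P).astype(np.float32);v=cv2.remap(im.max(2),q[:,0][None],q[:,1][None],cv2.INTER_LINEAR)
            print(off,round(float(v.mean()),1),end=" | ")
        print()
E
```

```text
top [0.7896 0.44   0.1035 0.    ]
beaker [ 0.421 -0.096  0.018] 0.98
tub [ 0.559 -0.412  0.07 ] 0.57
tub [0.378 0.441 0.036] 0.5
wash [ 0.348 -0.415  0.113] 0.6
-3 173.6 | -2 190.4 | -1 203.1 | 0 198.7 | 1 173.8 | 2 144.2 | 3 124.9 | 4 107.2 | 5 91.9 | 6 82.9 | 7 77.2 | 8 71.9 | 
scene [0.9068 0.443  0.105  0.    ]
beaker [ 0.422 -0.09   0.056] 0.79
beaker [0.606 0.262 0.067] 0.48
tub [0.573 0.233 0.17 ] 0.65
tub [0.444 0.25  0.116] 0.33
wash [ 0.377 -0.401  0.051] 0.95
```

Panel lies at -0.6±1° and handle at the closed position, so the door is shut. Glassware is all in place. Handing in.

```bash
python3 -c "
from h import *
st(); print(hand_in())"
```

```text
t 51.0 pos [ 0.4402 -0.2469  0.2713] yaw(y axis) 5.7 q [-0.73  0.33  1.7   0.    1.11 -0.83] F [0.  0.7 0.1] M [-0.11  0.01  0.02] w 0.0596
the job is handed in; nothing more can be done
None
```

I handed the job in at 51 s with the guard door shut and both steel jars on the bench locked into sockets of their own. The third jar was absent. I swung the door to about 1.40 rad by the handle before fitting the jars. After closing, I drew the arm clear of everything.

**Jars:** Both were pushed down and turned clockwise until the wrist torque rose to about 1.1 N m at the stop.
- A silhouette fit afterwards put their grip bars at -27° and -90°, against about -28° and -89° expected.
- The body tops were near 0.122 m, as expected for locked jars.

**Second jar:** Its first insertion failed. It slipped about 1 cm along the bar in the fingers and sat on the flange at about 27 N. I set it on the bench, re-measured, gripped it again and fitted it without trouble. Before that I had moved it clear of the wash bottle, gripping it by the body.

**Door:** It pushed against the stop at about 20 N. After release the panel read -0.6° ± 1°, and the handle was at its closed position.

**Other glassware:** The tub, amber bottle, wash bottle, beaker and mortar were all found where they started in the last pictures.

**Checks that disagreed:**
- The top-camera fit of the first jar was unusable because the arm hid it.
- The scene-camera bar angles were 8° off for both jars, which I put down to the oblique view.
- The last scene-camera reading of the wash bottle was unusually low (height 0.051 m), probably because the arm partly hid it; the top view showed it in place.

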